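# Clip the printed covers into the filament feeder

## Robot

A 6-joint arm with a two-finger parallel gripper is mounted at the origin on the work surface. World frame = base frame: x ahead of the robot, y to its left, z up, the work surface at z = 0. Lengths are in mm, angles in rad, forces in N, time in s.
With the tool pointing down it reaches from about 425 to 950 mm from the base axis. Payload 3.5 kg.
Tool frame: the origin (TCP) lies at the very end of the fingers, on their centre line; the grasp point (between the pads) lies 19 mm behind it (arm.grip_point_offset is the distance from the TCP to the grasp point, in mm); z points along the fingers, y is the line along which they close (so a half turn about z gives the same grasp; the last joint's range is limited). The gripper opens to 85 mm and grips with 20 to 120 N. Pads are 22 mm wide; open, the fingers measure 114 mm over their backs; the gripper's body (76 mm by 85 mm) begins 54 mm behind the grasp point. The pads swing forward as they close: fully open they stand 13 mm farther back than shut.
Start: joints at [-1.499, 0.286, 1.577, -0, 1.279, -0.15], TCP at [148.516, -658.444, 231.325] pointing down, gripper open.
Joint ranges: [-2.77, 2.77], [-0.9, 2.22], [0.21, 2.48], [-1.53, 4.67], [0.24, 2.81], [-2.84, 2.84]. Speed limits (rad/s): [2.79, 2.79, 3.14, 3.14, 3.14, 3.14].

## Interface

Orientations are given as [roll, pitch, yaw] about the fixed x, y, z axes, in that order (R = Rz(yaw) Ry(pitch) Rx(roll)).
In Python, from bench import sensors, viewer, workorder, arm gives the robot as it stands. The module is installed in compiled form; this text tells all that it offers.
- The arm moves only by the shell command python3 -m crank 'ROWS' [FORCE]. ROWS is JSON, a list of rows, each a list of 5 numbers: the shift along the world's x, y, z in units of 200 mm (1.0 is 200 mm), then the turn about the world's z in units of 180 degrees (1.0 is 180 degrees), then the opening, from 0 (shut) to 1 (fully open). In form: [[x, y, z, roll, gripper], ...]. A call has 1 to 8 rows; each row shifts and turns the commanded pose from where the row before left it; what a row does not reach is not made up. A row lasts 1/12 s, in which the tool goes at most 41.7 mm and 7.16 degrees, less where a joint would pass 70% of its speed; a pose out of reach is approached as far as the arm can. A call with a number of a shift or a turn outside -1 to 1 is refused whole. A call with a gripper value outside its range is refused whole. The fingers move at their own pace and stop on an object; FORCE is the grip in N (left out, the last holds). Time passes only in rows, so rows that do not move let the fingers close. It gives the time, the measured TCP pose, the force, the opening and the grip force at its end, in the units of the state.
- sensors.state(): the state, without advancing time (a new reading comes with each control period).
- viewer.camera(name): name is "side" or "top"; returns a dict with "pixels" (420x560x3 uint8, red, green, blue), "fovy" (degrees; the focal length in pixels is half the picture's height over the tangent of half this angle, whatever the lens; pixels are square), "cx", "cy" (the principal point, pixels), "position" and "attitude" of the camera in the world. Camera axes: x right, y down, z forward; pixel columns grow to the right and rows downward; lengths in mm; the calibration is good to about 2 mm. A picture is of the moment at which its call begins. There is no depth.
- workorder.job_done(): hands the job in; it is judged then, once.
The state is a dict: "clock": time; "joint_positions": joint angles; "joint_velocities": joint speeds; "joint_efforts": joint torques, N m; "eef_pos": TCP position; "tcp_rot": TCP orientation; "force": force on the tool from outside, world axes, zero at the start; "moment": the same for the moment, N m; "width": opening from 0.0 (shut) to 1.0 (fully open); "grasp_force": force on a finger pad.
Only numpy, scipy, OpenCV 4.12 (cv2) and the standard library are available. Lean on these libraries where they do the work, as an engineer would, in place of code of your own. Each camera call takes 0.05 s, during which the arm holds its last target. There are 200 camera calls.

## Task

The print is finished and has come loose on the build plate: take every lane cover, turn it over so that its clips point down, and press it into a free opening of the filament feeder until both clips snap in and it sits flush on the deck. Throw the small square purge tower from the same plate into the scrap bin. Leave the glue stick and the scraper where they are.

Things in the scene. Friction and masses are not known exactly. Their poses are not given: they have to be found in the camera images.
- cover1_mid (a point): Printed orange clip-in cover, 32 g, one of up to 4 alike: a flange 70 (x) x 50 (y) x 6 mm with a plain show face (3 dark inlaid bars) and, on its other, inner side, two ribs (see cover2) and two sprung clips (see cover3). Point: middle of the flange; z points out of the INNER side: up as printed (show face down), down when fitted. Same after a half turn about z. May be absent.
- cover2_mid (a point): Cover like cover1, same point and axes; may be absent. Ribs of each cover: two fixed walls across the inner side at x = +-20.3 mm, 3 mm thick, 36 mm wide, 14.6 mm tall from the flange (whole cover 20.6 mm high). Show face up on the desk it stands level on its ribs. Stood on a 50 mm end and tipped past the upright, it falls over onto its other side.
- cover3_mid (a point): Cover like cover1, same point and axes; may be absent. Clips of each cover: 12 mm wide tongues at x = 0, y = +-18 mm, 14.2 mm tall, sprung outwards, giving inwards by up to 3.5 mm; a sloping nose ends in a hook 22 mm from the middle, catching face 5.5 mm from the flange. The 70 mm edges stand 3 mm outside the hooks and can be gripped (50 mm across).
- cover4_mid (a point): Cover like cover1, same point and axes; may be absent.
- tower_mid (a point): Purge tower, printed scrap: a square block 36 x 36 x 20.6 mm, orange with dark layers, 22 g; point at its centre, z up.
- lane1 (a point): Service opening of the feeder: its centre, level with the deck's flat top, 75 mm above the desk; z up. 50 mm along x by 40 mm along y; the deck is 4 mm thick and its underside round the opening is the ledge the clips catch behind; 26 mm free below the deck's top. The openings lie 75 mm apart along y. A cover goes in with its 70 mm length along x, either way round.
- lane2 (a point): Opening like lane1. A cover set in, ribs and clips first, rests with its clip noses in the mouth, the middle of its flange about 14 mm above this point. A push of 8 to 15 N on the middle of its show face bends the clips in until they snap out under the ledge.
- lane3 (a point): Opening like lane1. When a cover is fully home its flange lies flat on the deck, its middle 3 mm above this point, with up to 1.5 mm of play.
- lane4 (a point): Opening like lane1.
- feeder: Filament feeder, a heavy fixed dark grey box 150 (x) x 290 (y) x 75 mm with a lighter flat deck and four openings in a row along y; origin at the centre of its underside on the desk, z up.
- plate: Build plate, a fixed dark steel sheet 235 x 235 x 2 mm lying on the desk, on which the printed parts lie at the start; origin at the centre of its underside.
- bin_floor (a point): Scrap bin, a fixed open grey box 105 x 105 mm outside, 65 mm high, walls 3 mm; point at the centre of its inner floor, 3 mm above the desk, z up.
- glue_stick: Bystander: white glue stick standing upright, diameter 28 mm, 95 mm high; origin at the centre of its underside.
- scraper: Bystander: scraper lying on the desk, 175 mm long, 50 mm wide, 18 mm high; handle to -x of its frame, origin near the handle's end by the blade, on its underside.
Not all that is in view belongs to the job. What is shaped like the part that bears tower_mid but grey is not meant. What is shaped like the part that bears cover2_mid but green is not meant.

How it is judged (in metres and radians):
At the end, for the whole second after the job is handed in: Every cover that is present sits in an opening of the feeder, show face up, within 5 mm of the opening's centre, turned less than 0.1 rad from it, flange down on the deck to within 1.3 mm (so both clips have caught), level and at rest; the purge tower lies at rest in the scrap bin (((x of cover1_mid in the frame of lane1 between -0.005 and 0.005 m and y of cover1_mid in the frame of lane1 between -0.005 and 0.005 m and z of cover1_mid in the frame of lane1 between 0.001 and 0.0043 m and angle between cover1_mid's own z axis and vertical above 3.08 rad and angle between the x axis of cover1_mid and the x axis of lane1, either way round below 0.1 rad) or (x of cover1_mid in the frame of lane2 between -0.005 and 0.005 m and y of cover1_mid in the frame of lane2 between -0.005 and 0.005 m and z of cover1_mid in the frame of lane2 between 0.001 and 0.0043 m and angle between cover1_mid's own z axis and vertical above 3.08 rad and angle between the x axis of cover1_mid and the x axis of lane2, either way round below 0.1 rad) or (x of cover1_mid in the frame of lane3 between -0.005 and 0.005 m and y of cover1_mid in the frame of lane3 between -0.005 and 0.005 m and z of cover1_mid in the frame of lane3 between 0.001 and 0.0043 m and angle between cover1_mid's own z axis and vertical above 3.08 rad and angle between the x axis of cover1_mid and the x axis of lane3, either way round below 0.1 rad) or (x of cover1_mid in the frame of lane4 between -0.005 and 0.005 m and y of cover1_mid in the frame of lane4 between -0.005 and 0.005 m and z of cover1_mid in the frame of lane4 between 0.001 and 0.0043 m and angle between cover1_mid's own z axis and vertical above 3.08 rad and angle between the x axis of cover1_mid and the x axis of lane4, either way round below 0.1 rad)) and linear speed of each of cover1, cover2, cover3, cover4, tower below 0.02 m/s and ((x of cover2_mid in the frame of lane1 between -0.005 and 0.005 m and y of cover2_mid in the frame of lane1 between -0.005 and 0.005 m and z of cover2_mid in the frame of lane1 between 0.001 and 0.0043 m and angle between cover2_mid's own z axis and vertical above 3.08 rad and angle between the x axis of cover2_mid and the x axis of lane1, either way round below 0.1 rad) or (x of cover2_mid in the frame of lane2 between -0.005 and 0.005 m and y of cover2_mid in the frame of lane2 between -0.005 and 0.005 m and z of cover2_mid in the frame of lane2 between 0.001 and 0.0043 m and angle between cover2_mid's own z axis and vertical above 3.08 rad and angle between the x axis of cover2_mid and the x axis of lane2, either way round below 0.1 rad) or (x of cover2_mid in the frame of lane3 between -0.005 and 0.005 m and y of cover2_mid in the frame of lane3 between -0.005 and 0.005 m and z of cover2_mid in the frame of lane3 between 0.001 and 0.0043 m and angle between cover2_mid's own z axis and vertical above 3.08 rad and angle between the x axis of cover2_mid and the x axis of lane3, either way round below 0.1 rad) or (x of cover2_mid in the frame of lane4 between -0.005 and 0.005 m and y of cover2_mid in the frame of lane4 between -0.005 and 0.005 m and z of cover2_mid in the frame of lane4 between 0.001 and 0.0043 m and angle between cover2_mid's own z axis and vertical above 3.08 rad and angle between the x axis of cover2_mid and the x axis of lane4, either way round below 0.1 rad)) and ((x of cover3_mid in the frame of lane1 between -0.005 and 0.005 m and y of cover3_mid in the frame of lane1 between -0.005 and 0.005 m and z of cover3_mid in the frame of lane1 between 0.001 and 0.0043 m and angle between cover3_mid's own z axis and vertical above 3.08 rad and angle between the x axis of cover3_mid and the x axis of lane1, either way round below 0.1 rad) or (x of cover3_mid in the frame of lane2 between -0.005 and 0.005 m and y of cover3_mid in the frame of lane2 between -0.005 and 0.005 m and z of cover3_mid in the frame of lane2 between 0.001 and 0.0043 m and angle between cover3_mid's own z axis and vertical above 3.08 rad and angle between the x axis of cover3_mid and the x axis of lane2, either way round below 0.1 rad) or (x of cover3_mid in the frame of lane3 between -0.005 and 0.005 m and y of cover3_mid in the frame of lane3 between -0.005 and 0.005 m and z of cover3_mid in the frame of lane3 between 0.001 and 0.0043 m and angle between cover3_mid's own z axis and vertical above 3.08 rad and angle between the x axis of cover3_mid and the x axis of lane3, either way round below 0.1 rad) or (x of cover3_mid in the frame of lane4 between -0.005 and 0.005 m and y of cover3_mid in the frame of lane4 between -0.005 and 0.005 m and z of cover3_mid in the frame of lane4 between 0.001 and 0.0043 m and angle between cover3_mid's own z axis and vertical above 3.08 rad and angle between the x axis of cover3_mid and the x axis of lane4, either way round below 0.1 rad)) and ((x of cover4_mid in the frame of lane1 between -0.005 and 0.005 m and y of cover4_mid in the frame of lane1 between -0.005 and 0.005 m and z of cover4_mid in the frame of lane1 between 0.001 and 0.0043 m and angle between cover4_mid's own z axis and vertical above 3.08 rad and angle between the x axis of cover4_mid and the x axis of lane1, either way round below 0.1 rad) or (x of cover4_mid in the frame of lane2 between -0.005 and 0.005 m and y of cover4_mid in the frame of lane2 between -0.005 and 0.005 m and z of cover4_mid in the frame of lane2 between 0.001 and 0.0043 m and angle between cover4_mid's own z axis and vertical above 3.08 rad and angle between the x axis of cover4_mid and the x axis of lane2, either way round below 0.1 rad) or (x of cover4_mid in the frame of lane3 between -0.005 and 0.005 m and y of cover4_mid in the frame of lane3 between -0.005 and 0.005 m and z of cover4_mid in the frame of lane3 between 0.001 and 0.0043 m and angle between cover4_mid's own z axis and vertical above 3.08 rad and angle between the x axis of cover4_mid and the x axis of lane3, either way round below 0.1 rad) or (x of cover4_mid in the frame of lane4 between -0.005 and 0.005 m and y of cover4_mid in the frame of lane4 between -0.005 and 0.005 m and z of cover4_mid in the frame of lane4 between 0.001 and 0.0043 m and angle between cover4_mid's own z axis and vertical above 3.08 rad and angle between the x axis of cover4_mid and the x axis of lane4, either way round below 0.1 rad)) and x of tower_mid in the frame of bin_floor between -0.05 and 0.05 m and y of tower_mid in the frame of bin_floor between -0.05 and 0.05 m and z of tower_mid in the frame of bin_floor below 0.045 m); the robot touches nothing.
It fails at once if the glue stick or the scraper was disturbed (moved more than 30 mm) (distance of any of glue_stick, scraper from where it was at the start of the episode above 0.03 m).
Of cover1, cover2, cover3, cover4 only 3 to 4 are there at a start; the rules pass over those that are not, and their reading is None.
At some moment in a run one of cover1, cover2, cover3, cover4, tower may be knocked a few centimetres aside while the robot is not near it.
Once in a run the grip may slacken for a moment while it holds something.
It also fails if it takes over 210 s, if anything falls off the work surface, if the arm or the gripper's body presses on something with over 40 N, if the wrist force passes 120 N, or if a joint passes its speed limit or range.

## Working session

There is one attempt and no reset: what is moved stays moved. The work goes in short steps, Python scripts to look and compute and a shell command to move; the robot and the scene stay as the last step left them, time stands still between calls to the robot, and variables do not carry over. Pictures are saved under pics/ and viewed, at most 14 in all, crops included, and the job is handed in when it is done.

```bash
mkdir -p pics
python3 - <<'E'
from bench import sensors, viewer
import cv2
s=sensors.state();print({k:(v if not hasattr(v,'__len__') else [round(float(a),3) for a in v]) for k,v in s.items()})
for n in("top","side"):
    c=viewer.camera(n);cv2.imwrite(f"pics/{n}0.png",c["pixels"][:,:,::-1]);print(n,{k:v for k,v in c.items() if k!="pixels"})
E
```

```text
{'clock': 0.0, 'joint_positions': [-1.499, 0.287, 1.578, 0.0, 1.279, -0.15], 'joint_velocities': [0.0, 0.0, -0.001, 0.001, -0.001, 0.001], 'joint_efforts': [-0.002, -40.598, -29.263, -0.0, 0.006, 0.0], 'eef_pos': [148.451, -657.795, 229.935], 'tcp_rot': [-3.139, -0.0, 0.222], 'force': [0.412, -0.157, -0.116], 'moment': [-0.001, 0.005, 0.027], 'grasp_force': 0.0, 'width': 0.9986194586795448}
top {'fovy': 57.277363460557496, 'cx': 280.21792414554335, 'cy': 211.63864348545198, 'position': array([ 429.31857794,   22.70853134, 1147.83489747]), 'attitude': array([-3.04824589,  0.01022209, -1.58961116])}
side {'fovy': 52.513827186484534, 'cx': 280.79132885269536, 'cy': 208.3979387515944, 'position': array([438.60378259, 687.47865167, 831.19245944]), 'attitude': array([-2.41308749,  0.01339343, -3.00726735])}
```

View pics/top0.png

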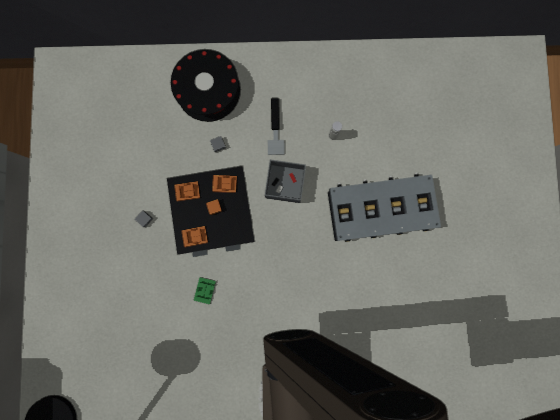

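View pics/side0.png

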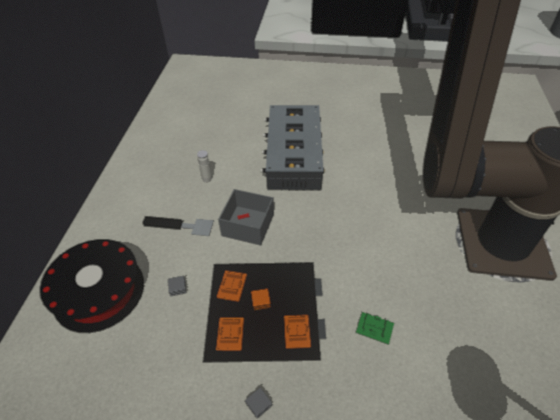

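```bash
cat > h.py <<'E'
import numpy as np, cv2
from scipy.spatial.transform import Rotation as Rn
from bench import sensors, viewer
class Cam:
    def __init__(s,name,save=None):
        c=viewer.camera(name); s.im=np.ascontiguousarray(c["pixels"][:,:,::-1]); s.h=s.im.shape[0]
        s.f=s.h/2/np.tan(np.radians(c["fovy"])/2); s.c=np.array([c["cx"],c["cy"]]); s.p=np.array(c["position"]); s.R=Rn.from_euler("xyz",c["attitude"]).as_matrix()
        if save: cv2.imwrite(f"pics/{save}.png",s.im)
    def plane(s,uv,z):
        uv=np.atleast_2d(uv).astype(float); d=np.c_[(uv-s.c)/s.f,np.ones(len(uv))]@s.R.T
        return (s.p+d*((z-s.p[2])/d[:,2])[:,None])[:,:2]
    def pix(s,P):
        q=(np.atleast_2d(P)-s.p)@s.R; return q[:,:2]/q[:,2:]*s.f+s.c
    def orange(s):
        h=cv2.cvtColor(s.im,cv2.COLOR_BGR2HSV); return cv2.inRange(h,(4,150,70),(18,255,255))
def rect(pts):
    (x,y),(w,h),a=cv2.minAreaRect(pts.astype(np.float32))
    if w<h: w,h,a=h,w,a+90
    return np.round([x,y,w,h,(a+90)%180-90],1)   # long side angle, deg
def blobs(cam,mask,z,amin=40):
    out=[]
    for c in cv2.findContours(mask,cv2.RETR_EXTERNAL,cv2.CHAIN_APPROX_NONE)[0]:
        if cv2.contourArea(c)>amin: out.append((cam.pix,rect(cam.plane(c[:,0],z)),c))
    return out
E
python3 - <<'E'
from h import *
for n in("top","side"):
    c=Cam(n)
    print(n)
    m=cv2.morphologyEx(c.orange(),cv2.MORPH_CLOSE,np.ones((3,3)))
    for _,r,k in blobs(c,m,8): print("orange",r,"px",k[:,0].mean(0).round())
    print("HSV deck/bin/side", [cv2.cvtColor(c.im,cv2.COLOR_BGR2HSV)[v,u].tolist() for u,v in ([(358,200),(384,207),(345,213),(272,181),(280,165)] if n=="top" else [(295,115),(280,140),(295,163),(246,203),(240,215)])])
    h=cv2.cvtColor(c.im,cv2.COLOR_BGR2HSV)
    m=cv2.inRange(h,(95,30,95),(125,120,200)); cv2.imwrite(f"pics/m_{n}.png",m)
    for _,r,k in blobs(c,m,75,80): print("deck?",r,"px",k[:,0].mean(0).round())
E
```

```text
top
orange [468.8 289.4  71.4  50.2 -79.8] px [194. 236.]
orange [555.8 232.3  37.8  37.2 -72.5] px [213. 206.]
orange [604.9 312.2  71.9  50.3 -82.9] px [187. 191.]
orange [626.  199.5  72.   48.6  88.8] px [224. 183.]
HSV deck/bin/side [[97, 22, 104], [97, 23, 102], [20, 78, 49], [90, 16, 47], [105, 16, 31]]
side
orange [606.  314.6  72.3  51.8 -82.8] px [230. 334.]
orange [470.4 292.   73.1  52.4 -80.2] px [297. 331.]
orange [556.9 227.5  48.5  39.3 -72.5] px [260. 298.]
orange [626.5 202.4  73.7  52.3  86.6] px [232. 286.]
HSV deck/bin/side [[98, 11, 93], [98, 19, 107], [105, 9, 54], [90, 4, 69], [1, 134, 124]]
```

Run:
```python
from h import *
t=Cam("top");s=Cam("side")
a=cv2.resize(t.im[140:250,260:450],None,fx=4,fy=4,interpolation=cv2.INTER_CUBIC)
b=cv2.resize(s.im[95:250,210:335],None,fx=2.8,fy=2.8,interpolation=cv2.INTER_CUBIC)
cv2.imwrite("pics/feed_t.png",np.clip(a*1.6,0,255)); 
for c,n in((t,"top"),(s,"side")):
    h=cv2.cvtColor(c.im,cv2.COLOR_BGR2HSV)
    m=cv2.inRange(h,(93,9,75),(112,60,150))
    m=cv2.morphologyEx(m,cv2.MORPH_OPEN,np.ones((3,3)))
    for _,r,k in blobs(c,m,75,300):
        print(n,"deck?",r,"px",k[:,0].mean(0).round())
        hh=cv2.findContours(cv2.bitwise_not(m),cv2.RETR_LIST,cv2.CHAIN_APPROX_NONE)[0]
        for q in hh:
            if 40<cv2.contourArea(q)<600 and cv2.pointPolygonTest(k,tuple(map(float,q[:,0].mean(0))),False)>0: print("  hole",rect(c.plane(q[:,0],75)),q[:,0].mean(0).round())
```

```text
top deck? [ 537.3 -260.6  289.7  148.7  -83.6] px [385. 207.]
  hole [ 524.6 -148.5   50.8   39.2    6.2] [345. 212.]
  hole [ 533.2 -223.2   50.8   39.3    6. ] [371. 209.]
  hole [ 541.5 -297.2   50.8   40.6    6.6] [398. 205.]
  hole [ 549.9 -371.8   50.8   40.5    6.2] [424. 202.]
side deck? [ 538.8 -254.3  286.8  146.9  -83.6] px [296. 137.]
  hole [ 526.1 -145.    49.8   42.5   12.1] [294. 162.]
  hole [ 533.5 -219.2   49.3   40.1   12.7] [294. 144.]
  hole [ 543.5 -294.6   46.4   46.2  -84.2] [294. 127.][ WARN:0@0.764] global loadsave.cpp:1063 imwrite_ Unsupported depth image for selected encoder is fallbacked to CV_8U.
```

View pics/feed_t.png

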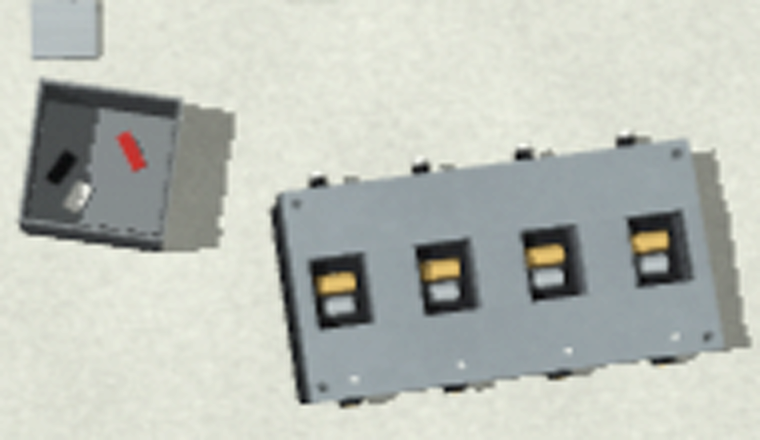

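```bash
cat >> h.py <<'E'
def st():
    s=sensors.state(); print("t %.1f tcp %s yaw %.1f F %s w %.1fmm grip %.0f"%(s["clock"],np.round(s["eef_pos"],1),np.degrees(s["tcp_rot"][2]),np.round(s["force"],1),85*s["width"],s["grasp_force"])); return s
E
python3 - <<'E'
from h import *
t=Cam("top")
q=np.array([(40,80),(183,100),(165,250),(22,228)])/4+[260,140]
p=t.plane(q,65);print(p.round(),p.mean(0),rect(p))
m=t.orange()
for _,r,k in blobs(t,m,22.6): print(r)
for d in(0,1): 
  s=np.array(sensors.state()["eef_pos"]);print(s)
E
```

```text
[[680.  58.]
 [663. -44.]
 [556. -28.]
 [573.  73.]] [618.13455247  14.84613457] [617.9  15.1 110.8 103.3  -8.2]
[468.3 286.   70.5  49.5 -79.8]
[554.2 229.6  37.3  36.7 -72.5]
[602.6 308.5  71.   49.6 -82.9]
[623.4 197.2  71.1  48.   88.8]
[ 148.5185815  -658.32295714  231.01267592]
[ 148.5185815  -658.32295714  231.01267592]
```

```bash
A='x'; python3 -m crank '[[0.125,0.155,0,0.027,1],[0.125,0.155,0,0.027,1],[0.125,0.155,0,0.027,1],[0.125,0.155,0,0.027,1],[0.125,0.155,0,0.027,1],[0.125,0.155,0,0.027,1],[0.125,0.155,0,0.027,1],[0.125,0.155,0,0.027,1]]' 20
python3 -m crank '[[0.125,0.155,0,0.027,1],[0.125,0.155,0,0.027,1],[0.125,0.155,0,0.027,1],[0.125,0.155,0,0.027,1],[0.125,0.155,0,0.027,1],[0.125,0.155,0,0.027,1],[0.125,0.155,0,0.027,1],[0.125,0.155,0,0.027,1]]'
python3 -m crank '[[0.125,0.155,0,0.027,1],[0.125,0.155,0,0.027,1],[-0.065,0.19,0,0,1],[-0.065,0.19,0,0,1],[-0.065,0.19,0,0,1],[-0.065,0.19,0,0,1],[-0.065,0.19,0,0,1],[-0.065,0.19,0,0,1]]'
python3 -m crank '[[-0.065,0.19,0,0,1],[-0.065,0.19,0,0,1],[-0.065,0.19,0,0,0.7],[-0.065,0.19,0,0,0.7],[0,0,0,0,0.7],[0,0,0,0,0.7]]'; python3 -c "
from h import *;st();st()"
```

```text
clock: 1.02
eef_pos: [349.4, -408.8, 231.6]
tcp_rot: [3.141, 0.0, 0.904]
force: [1.8, -1.5, 0.4]
width: 1.002
grasp_force: 0.0
clock: 1.68
eef_pos: [549.5, -160.6, 231.6]
tcp_rot: [3.141, 0.0, 1.583]
force: [0.7, -0.7, -0.9]
width: 1.002
grasp_force: 0.0
clock: 2.35
eef_pos: [519.6, 129.2, 231.5]
tcp_rot: [3.141, 0.0, 1.748]
force: [-0.1, 0.1, 1.4]
width: 1.003
grasp_force: 0.0
clock: 2.85
eef_pos: [467.5, 281.4, 231.4]
tcp_rot: [3.141, 0.0, 1.753]
force: [0.0, -0.7, -0.4]
width: 0.703
grasp_force: 0.0
t 2.9 tcp [467.5 281.4 231.4] yaw 100.4 F [ 0.  -0.7 -0.4] w 59.7mm grip 0
t 2.9 tcp [467.5 281.4 231.4] yaw 100.4 F [ 0.  -0.7 -0.4] w 59.7mm grip 0
```

```bash
python3 -m crank '[[0.009,0.045,-0.18,0,0.7],[0,0,-0.18,0,0.7],[0,0,-0.18,0,0.7],[0,0,-0.18,0,0.7],[0,0,-0.18,0,0.7],[0,0,-0.15,0,0.7],[0,0,0,0,0.7]]' | tr '\n' ' '; python3 -c "
from h import *
for n in ('side','top'):
  c=Cam(n)
  u=c.pix([469,290,10])[0].astype(int); a=c.im[u[1]-50:u[1]+50,u[0]-65:u[0]+65]
  cv2.imwrite('pics/c1%s.png'%n,cv2.resize(a,None,fx=3,fy=3))
a=np.hstack([cv2.imread('pics/c1side.png'),cv2.imread('pics/c1top.png')]);cv2.imwrite('pics/c1.png',a)"
```

```text
clock: 3.43 eef_pos: [465.7, 285.1, 14.5] tcp_rot: [-3.128, 0.003, 1.747] force: [-1.6, -0.9, -0.2] width: 0.697 grasp_force: 0.0
```

View pics/c1.png

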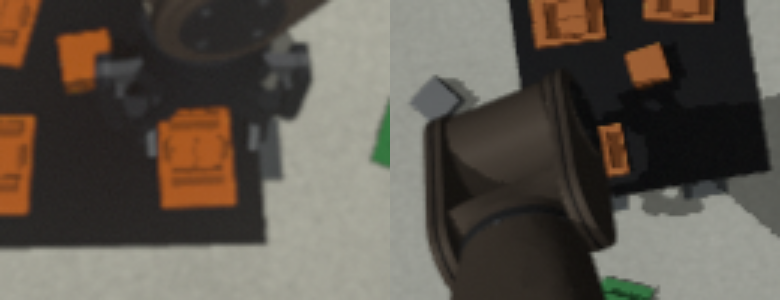

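```bash
python3 -c "
from h import *;st()"; python3 -m crank '[[0,0,0,0,0.7],[0,0,0,0,0.7]]' | tr '\n' ' '
```

```text
t 3.5 tcp [470.3 287.3  20.7] yaw 100.1 F [0.3 0.6 0.5] w 59.6mm grip 0
clock: 3.7 eef_pos: [472.8, 289.1, 24.4] tcp_rot: [3.136, -0.001, 1.748] force: [-0.8, 0.1, -0.7] width: 0.7 grasp_force: 0.0
```

```bash
python3 -m crank '[[0,0,0,0,0.7],[0,0,0,0,0.7],[0,0,0,0,0.7]]' | tr '\n' ' '
```

```text
clock: 3.95 eef_pos: [471.1, 288.9, 22.7] tcp_rot: [3.139, -0.0, 1.749] force: [-0.5, 0.3, 0.5] width: 0.7 grasp_force: 0.0
```

```bash
python3 -m crank '[[0,0,-0.03,0,0.7],[0,0,-0.03,0,0.7],[0,0,-0.02,0,0.7],[0,0,-0.01,0,0.7],[0,0,0,0,0.7],[0,0,0,0,0.7]]' | tr '\n' ' ';python3 -m crank '[[0,0,-0.005,0,0.7],[0,0,-0.005,0,0.7],[0,0,0,0,0.7],[0,0,0,0,0.7],[0,0,0,0,0.7]]' | tr '\n' ' '
```

```text
clock: 4.45 eef_pos: [470.0, 288.5, 2.8] tcp_rot: [-3.141, 0.0, 1.749] force: [0.4, 0.6, 0.3] width: 0.701 grasp_force: 0.0 clock: 4.87 eef_pos: [470.4, 288.6, 1.4] tcp_rot: [3.141, -0.0, 1.749] force: [0.7, -0.5, -0.4] width: 0.701 grasp_force: 0.0
```

```bash
python3 -m crank '[[0,0,-0.005,0,0.7],[0,0,0,0,0.55],[0,0,0,0,0.5],[0,0,0,0,0.4],[0,0,0,0,0.4],[0,0,0,0,0.4],[0,0,0,0,0.4]]' 20| tr '\n' ' ';python3 -m crank '[[0,0,0.02,0,0.4],[0,0,0.05,0,0.4],[0,0,0.1,0,0.4],[0,0,0.1,0,0.4],[0,0,0.1,0,0.4],[0,0,0.05,0,0.4],[0,0,0,0,0.4],[0,0,0,0,0.4]]' | tr '\n' ' '; python3 -c "
from h import *
st();c=Cam('side');u=c.pix([469,290,80])[0].astype(int);cv2.imwrite('pics/c2.png',cv2.resize(c.im[u[1]-60:u[1]+60,u[0]-80:u[0]+80],None,fx=4,fy=4))"
```

```text
clock: 5.45 eef_pos: [470.5, 288.6, 0.5] tcp_rot: [3.141, -0.0, 1.749] force: [-0.7, -0.0, 0.7] width: 0.572 grasp_force: 21.1 clock: 6.12 eef_pos: [470.5, 288.6, 84.9] tcp_rot: [3.14, -0.0, 1.749] force: [-1.0, 0.3, -0.4] width: 0.569 grasp_force: 20.9 t 6.1 tcp [470.5 288.6  84.9] yaw 100.2 F [-1.   0.3 -0.4] w 48.4mm grip 21
```

View pics/c2.png

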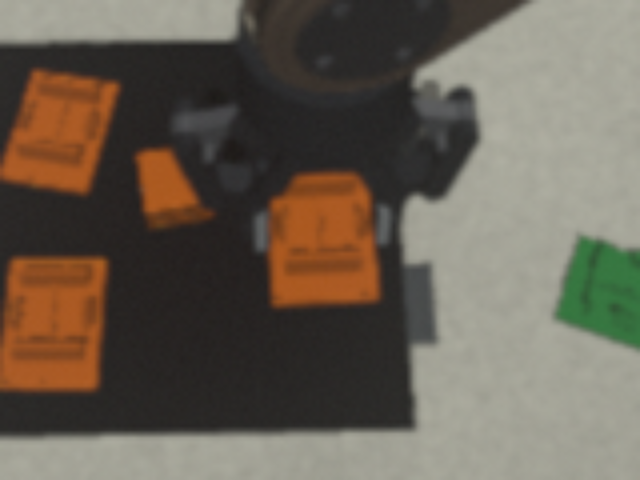

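```bash
python3 -m crank '[[0.029,-0.1,0.02,0.033,0.4],[0.029,-0.11,0.02,0.033,0.4],[0.029,-0.11,0,0.033,0.4],[0.029,-0.11,0,0.033,0.4],[0.029,-0.11,0,0.033,0.4],[0.029,-0.11,0,0.033,0.4],[0.029,-0.11,0,0.033,0.4],[0.029,-0.11,0,0.033,0.4]]' | tr '\n' ' ';python3 -m crank '[[0.029,-0.11,0,0.033,0.4],[0.029,-0.11,0,0.033,0.4],[0.029,-0.11,0,0.033,0.4],[0.029,-0.11,0,0.033,0.4],[0,0,0,0,0.4],[0,0,0,0,0.4],[0,0,0,0,0.4],[0,0,0,0,0.4]]' | tr '\n' ' '; python3 -c "
from h import *
st()
a=[]
for n in('side','top'):
  c=Cam(n);u=c.pix([560,26,70])[0].astype(int);a.append(cv2.resize(c.im[u[1]-50:u[1]+50,u[0]-65:u[0]+65],None,fx=3,fy=3))
cv2.imwrite('pics/c3.png',np.hstack(a))"
```

```text
clock: 6.83 eef_pos: [515.5, 113.4, 90.4] tcp_rot: [-3.14, -0.003, 2.583] force: [1.4, 0.1, -0.8] width: 0.576 grasp_force: 20.9 clock: 7.5 eef_pos: [539.0, 27.5, 91.4] tcp_rot: [3.141, -0.002, 2.993] force: [0.1, 0.4, 0.3] width: 0.579 grasp_force: 21.0 t 7.5 tcp [539.   27.5  91.4] yaw 171.5 F [0.1 0.4 0.3] w 49.2mm grip 21
```

View pics/c3.png

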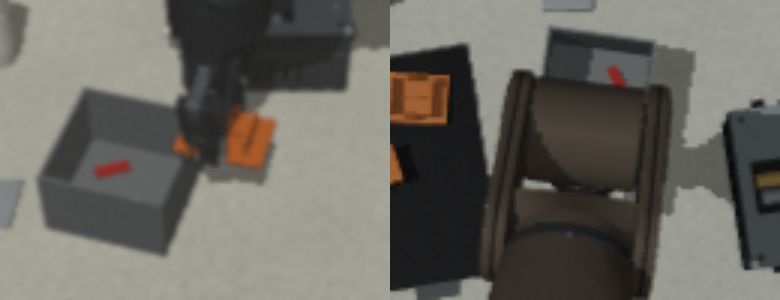

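```bash
python3 -m crank '[[0,0,-0.05,0,0.4],[0,0,-0.05,0,0.4],[0,0,-0.03,0,0.4],[0,0,0,0,0.4],[0,0,0,0,0.4]]' | tr '\n' ' ';python3 -m crank '[[0,0,-0.02,0,0.4],[0,0,-0.02,0,0.4],[0,0,-0.02,0,0.4],[0,0,-0.02,0,0.4]]' | tr '\n' ' ';python3 -m crank '[[0.01,-0.001,-0.02,0,0.4],[0.01,-0.001,-0.02,0,0.4],[0.01,-0.001,-0.02,0,0.4],[0,0,0,0,0.4]]' | tr '\n' ' '
```

```text
clock: 8.02 eef_pos: [539.2, 26.7, 65.2] tcp_rot: [-3.142, -0.002, 2.993] force: [0.4, -0.5, -0.1] width: 0.575 grasp_force: 21.0 clock: 8.35 eef_pos: [540.7, 26.5, 51.3] tcp_rot: [3.142, 0.002, 2.993] force: [-1.4, 0.6, 5.4] width: 0.576 grasp_force: 24.1 clock: 8.68 eef_pos: [545.5, 25.8, 38.4] tcp_rot: [-3.141, -0.002, 2.993] force: [-4.0, -0.2, 4.1] width: 0.577 grasp_force: 28.3
```

```bash
python3 -m crank '[[0.01,-0.001,-0.01,0,0.4],[0.01,-0.001,-0.01,0,0.4],[0.005,-0.001,-0.01,0,0.4],[0,0,0,0,0.4],[0,0,0,0,0.4]]' | tr '\n' ' '; python3 -c "
from h import *
st();c=Cam('side');u=c.pix([555,26,50])[0].astype(int);cv2.imwrite('pics/c4.png',cv2.resize(c.im[u[1]-40:u[1]+40,u[0]-50:u[0]+50],None,fx=5,fy=5))"
```

```text
clock: 9.1 eef_pos: [549.6, 25.2, 32.6] tcp_rot: [-3.141, -0.004, 2.993] force: [-6.9, -0.3, 6.5] width: 0.575 grasp_force: 33.3 t 9.1 tcp [549.6  25.2  32.6] yaw 171.5 F [-6.9 -0.3  6.5] w 48.9mm grip 33
```

View pics/c4.png

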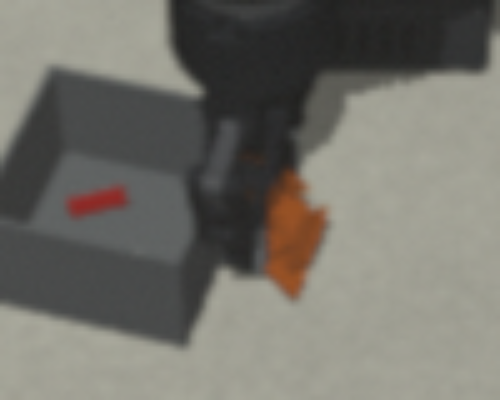

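```bash
python3 -m crank '[[-0.025,0.003,0,0,0.4],[0,0,0.08,0,0.4],[0,0,0.1,0,0.4],[0,0,0.1,0,0.4],[0,0,0.08,0,0.4],[0,0,0,0,0.4]]' | tr '\n' ' ';python3 -m crank '[[0.1,-0.014,0,0,0.4],[0.1,-0.014,0,0,0.4],[0.095,-0.014,0,0,0.4],[0,0,-0.05,0,0.4],[0,0,-0.05,0,0.4],[0,0,0,0,0.4],[0,0,0,0,0.4]]' | tr '\n' ' '; python3 -c "
from h import *
st();c=Cam('side');m=c.orange();u=c.pix([604,18,85])[0].astype(int);print(u)
n,l,s,ce=cv2.connectedComponentsWithStats(m)
for i in range(1,n):
  if s[i,4]>15: print(s[i],ce[i].round())"
```

```text
clock: 9.65 eef_pos: [548.6, 25.6, 108.1] tcp_rot: [3.141, 0.008, 2.993] force: [1.0, 0.5, 0.2] width: 0.574 grasp_force: 32.4 clock: 10.23 eef_pos: [602.3, 18.0, 81.5] tcp_rot: [-3.142, -0.006, 2.993] force: [0.4, -0.4, -0.6] width: 0.575 grasp_force: 32.4 t 10.2 tcp [602.3  18.   81.5] yaw 171.5 F [ 0.4 -0.4 -0.6] w 48.9mm grip 32
[253 202]
[255 193  13  25 226] [260. 204.]
[217 270  30  32 667] [232. 286.]
[251 288  20  22 351] [260. 299.]
[216 317  28  34 855] [230. 334.]
```

```bash
python3 -m crank '[[0,0,0,0,0.4],[0,0,0,0,0.4],[-0.03,0.004,0,0,0.4],[-0.03,0.004,0,0,0.4],[-0.03,0.004,0,0,0.4],[-0.03,0.004,0,0,0.4]]' | tr '\n' ' ';python3 -m crank '[[-0.03,0.004,0,0,0.4],[-0.03,0.004,0,0,0.4],[-0.03,0.004,0,0,0.4]]' | tr '\n' ' ';python3 -m crank '[[-0.03,0.004,0,0,0.4],[-0.025,0.004,0,0,0.4],[0,0,0,0,0.4]]' | tr '\n' ' '; python3 -c "
from h import *
st();c=Cam('side');u=c.pix([555,26,90])[0].astype(int);cv2.imwrite('pics/c5.png',cv2.resize(c.im[u[1]-40:u[1]+40,u[0]-50:u[0]+50],None,fx=5,fy=5))"
```

```text
clock: 10.78 eef_pos: [579.9, 20.9, 84.5] tcp_rot: [-3.142, -0.001, 2.993] force: [0.0, 0.1, -0.9] width: 0.576 grasp_force: 32.4 clock: 11.03 eef_pos: [561.9, 23.3, 84.1] tcp_rot: [-3.142, -0.001, 2.993] force: [-0.4, -0.1, -0.5] width: 0.575 grasp_force: 32.4 clock: 11.28 eef_pos: [550.6, 25.0, 84.0] tcp_rot: [3.142, -0.001, 2.993] force: [0.5, -1.0, -0.6] width: 0.576 grasp_force: 32.4 t 11.3 tcp [550.6  25.   84. ] yaw 171.5 F [ 0.5 -1.  -0.6] w 49.0mm grip 32
```

View pics/c5.png

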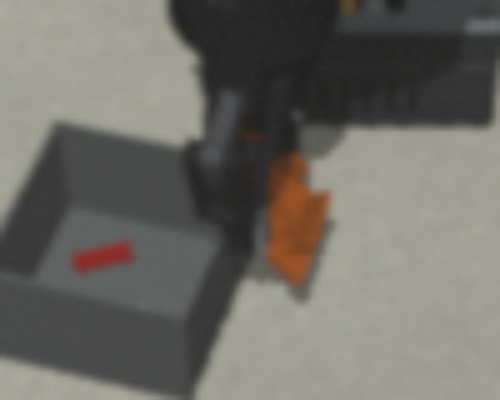

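```bash
cat >> h.py <<'E'
def edge_on(P,yaw,near=25):
    "orange outline of the held cover, side camera, in the vertical plane of its near 70 mm edge: along tool x, height"
    c=Cam("side"); m=c.orange(); a=np.array([np.cos(yaw),np.sin(yaw),0]); n=np.array([-a[1],a[0],0])
    if n[1]<0: n=-n
    if a[0]<0: a=-a
    u=c.pix(np.array(P))[0]; yy,xx=np.nonzero(m); k=np.hypot(xx-u[0],yy-u[1])<32
    d=np.c_[(np.c_[xx,yy][k]-c.c)/c.f,np.ones(k.sum())]@c.R.T; Q0=np.array(P)+near*n
    t=((Q0-c.p)@n)/(d@n); X=c.p+d*t[:,None]
    q=np.c_[(X-Q0)@a,X[:,2]-Q0[2]].astype(np.float32); h=cv2.approxPolyDP(cv2.convexHull(q),2.5,True)[:,0]
    print("px",u.round(),"hull rel P (along,height):",h.round().astype(int).tolist())
E
python3 -c "
from h import *
s=st();P=np.array(s['eef_pos'])+[0,0,4.5];edge_on(P,s['tcp_rot'][2])"
```

```text
t 11.3 tcp [551.4  24.9  84.2] yaw 171.5 F [ 0.2  0.4 -0.3] w 48.7mm grip 32
px [275. 206.] hull rel P (along,height): [[-21, -18], [-12, -6], [-13, 52], [-22, 64], [-36, 39], [-26, -9]]
```

```bash
python3 -m crank '[[0.07,-0.01,0.03,0,0.4],[0.1,-0.014,0,0,0.4],[0.08,-0.011,0,0,0.4],[0,0,-0.03,0,0.4],[0,0,-0.033,0,0.4],[0,0,0,0,0.4],[0,0,0,0,0.4],[0,0,0,0,0.4]]' | tr '\n' ' ';python3 -m crank '[[-0.02,0.003,0,0,0.4],[-0.02,0.003,0,0,0.4],[0,0,0,0,0.4]]' | tr '\n' ' ';python3 -m crank '[[-0.02,0.003,0,0,0.4],[0,0,0,0,0.4]]' | tr '\n' ' ';python3 -m crank '[[-0.02,0.003,0,0,0.4],[0,0,0,0,0.4]]' | tr '\n' ' '
```

```text
clock: 12.05 eef_pos: [600.8, 18.0, 77.1] tcp_rot: [-3.142, -0.002, 2.993] force: [0.5, -0.2, 0.1] width: 0.574 grasp_force: 32.4 clock: 12.3 eef_pos: [596.7, 18.5, 79.6] tcp_rot: [3.141, 0.011, 2.992] force: [5.9, -1.0, -1.9] width: 0.573 grasp_force: 31.9 clock: 12.47 eef_pos: [594.1, 18.9, 80.8] tcp_rot: [3.141, 0.014, 2.993] force: [7.6, 0.6, -0.0] width: 0.578 grasp_force: 31.4 clock: 12.63 eef_pos: [591.1, 19.4, 81.8] tcp_rot: [3.141, 0.016, 2.992] force: [7.9, -0.9, 1.3] width: 0.577 grasp_force: 30.9
```

```bash
python3 -m crank '[[-0.02,0.003,0.02,0,0.4],[-0.02,0.003,0.02,0,0.4],[0,0,0,0,0.4]]' | tr '\n' ' ';python3 -c "
from h import *
s=st();P=np.array(s['eef_pos'])+[0,0,4.5];edge_on(P,s['tcp_rot'][2])"
```

```text
clock: 12.88 eef_pos: [579.9, 21.0, 87.8] tcp_rot: [-3.141, 0.008, 2.993] force: [5.5, -1.5, 1.4] width: 0.577 grasp_force: 28.1 t 12.9 tcp [579.9  21.   87.8] yaw 171.5 F [ 5.5 -1.5  1.4] w 49.1mm grip 28
px [263. 202.] hull rel P (along,height): [[-1, -22], [1, -11], [-19, 59], [-27, 31], [-17, -3]]
```

```bash
python3 -m crank '[[-0.03,0.004,0,0,0.4],[-0.03,0.004,-0.01,0,0.4],[-0.03,0.004,-0.015,0,0.4],[0,0,0,0,0.4]]' | tr '\n' ' ';python3 -m crank '[[-0.03,0.004,-0.015,0,0.4],[-0.03,0.004,-0.02,0,0.4],[0,0,0,0,0.4]]' | tr '\n' ' ';python3 -c "
from h import *
s=st();P=np.array(s['eef_pos'])+[0,0,4.5];edge_on(P,s['tcp_rot'][2])"
```

```text
clock: 13.27 eef_pos: [558.8, 24.0, 80.9] tcp_rot: [3.141, -0.002, 2.993] force: [-0.2, 3.3, 6.0] width: 0.443 grasp_force: 11.9 clock: 13.52 eef_pos: [553.1, 24.5, 78.8] tcp_rot: [3.142, 0.014, 2.992] force: [3.6, -2.4, 11.8] width: 0.416 grasp_force: 21.1 t 13.5 tcp [553.1  24.5  78.8] yaw 171.4 F [ 3.6 -2.4 11.8] w 35.4mm grip 21
px [275. 207.] hull rel P (along,height): [[24, -16], [20, 13], [6, -7]]
```

```bash
python3 -c "
from h import *
c=Cam('side');u=c.pix([555,26,90])[0].astype(int);cv2.imwrite('pics/c6.png',cv2.resize(c.im[u[1]-40:u[1]+40,u[0]-50:u[0]+50],None,fx=5,fy=5))"
```

```text
(no output)
```

View pics/c6.png

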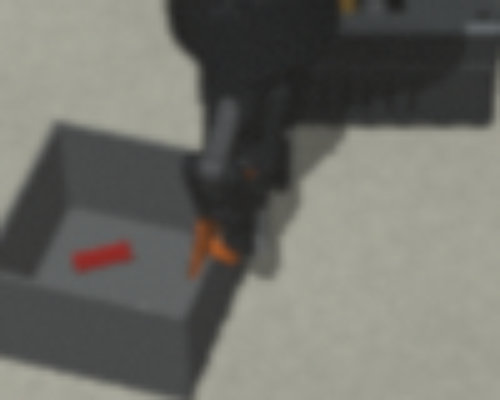

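```bash
python3 -m crank '[[0.01,0,0.03,0,0.4],[0,0,0.05,0,0.4],[0,0,0.05,0,0.4],[0,0,0.04,0,0.4],[0,0,0,0,0.4],[0,0,0,0,0.4],[0,0,0,0,0.4]]' 30| tr '\n' ' ';python3 -c "
from h import *
s=st();P=np.array(s['eef_pos'])+[0,0,4.5];edge_on(P,s['tcp_rot'][2])
c=Cam('side');m=c.orange();u=c.pix(P)[0].astype(int)
for r in m[u[1]-20:u[1]+28,u[0]-24:u[0]+24]: print(''.join('#' if v else '.' for v in r))"
```

```text
clock: 14.2 eef_pos: [548.8, 25.6, 106.8] tcp_rot: [-3.142, -0.003, 2.993] force: [0.2, -0.9, -0.4] width: 0.41 grasp_force: 32.0 t 14.2 tcp [548.8  25.6 106.8] yaw 171.5 F [ 0.2 -0.9 -0.4] w 34.8mm grip 32
px [276. 199.] hull rel P (along,height): [[25, -25], [18, 12], [5, -8]]
................................................
................................................
................................................
................................................
................................................
................................................
................................................
................................................
................................................
................................................
................................................
................................................
................................................
................................................
................................................
................................................
....................................
[... 831 characters left out ...]
..............
................................................
................................................
................................................
................................................
................................................
................................................
................................................
................................................
................................................
................................................
................................................
................................................
................................................
................................................
```

```bash
python3 -m crank '[[-0.06,0.008,0,0,0.4],[-0.1,0.014,-0.05,0,0.4],[-0.07,0.01,-0.1,0,0.4],[0,0,-0.12,0,0.4],[0,0,-0.05,0,0.4],[0,0,-0.03,0,0.4],[0,0,0,0,0.4],[0,0,0,0,0.4]]' | tr '\n' ' ';python3 -m crank '[[0,0,-0.015,0,0.4],[0,0,0,0,0.4]]' | tr '\n' ' ';python3 -m crank '[[0,0,-0.015,0,0.4],[0,0,0,0,0.4]]' | tr '\n' ' '
```

```text
clock: 14.97 eef_pos: [504.7, 31.6, 38.1] tcp_rot: [-3.142, 0.001, 2.993] force: [-0.4, 0.1, -0.4] width: 0.408 grasp_force: 32.0 clock: 15.13 eef_pos: [504.9, 31.6, 35.5] tcp_rot: [3.142, 0.002, 2.993] force: [0.2, 1.0, -0.2] width: 0.406 grasp_force: 32.0 clock: 15.3 eef_pos: [504.1, 31.7, 31.8] tcp_rot: [-3.142, 0.0, 2.993] force: [0.3, 0.6, -0.4] width: 0.409 grasp_force: 32.0
```

```bash
python3 -m crank '[[0,0,-0.02,0,0.4],[0,0,0,0,0.4]]' | tr '\n' ' ';python3 -m crank '[[0,0,-0.015,0,0.4],[0,0,0,0,0.4]]' | tr '\n' ' ';python3 -m crank '[[0,0,-0.015,0,0.4],[0,0,0,0,0.4]]' | tr '\n' ' ';python3 -m crank '[[0,0,-0.01,0,0.4],[0,0,0,0,0.4]]' | tr '\n' ' '; python3 -c "
from h import *
s=st();P=np.array(s['eef_pos'])+[0,0,4.5];edge_on(P,s['tcp_rot'][2])"
```

```text
clock: 15.47 eef_pos: [503.8, 31.8, 27.3] tcp_rot: [-3.142, -0.0, 2.993] force: [-0.1, 0.1, -0.0] width: 0.409 grasp_force: 32.0 clock: 15.63 eef_pos: [504.7, 31.3, 27.0] tcp_rot: [-3.141, -0.001, 2.993] force: [-5.9, -0.6, 13.2] width: 0.406 grasp_force: 33.1 clock: 15.8 eef_pos: [506.2, 31.1, 26.2] tcp_rot: [-3.141, 0.002, 2.993] force: [-8.9, -0.7, 24.2] width: 0.408 grasp_force: 34.6 clock: 15.97 eef_pos: [507.3, 30.9, 25.8] tcp_rot: [-3.14, 0.004, 2.993] force: [-9.9, -0.4, 29.7] width: 0.409 grasp_force: 35.2 t 16.0 tcp [507.3  30.9  25.8] yaw 171.5 F [-9.9 -0.4 29.7] w 34.8mm grip 35
px [293. 225.] hull rel P (along,height): [[19, -15], [16, 5], [12, -5]]
```

```bash
python3 -m crank '[[0,0,0.03,0,0.4],[0,0,0,0,0.4],[0,0,0,0,0.4]]' | tr '\n' ' ';python3 -m crank '[[0,0,0,0,0.7],[0,0,0,0,1],[0,0,0,0,1],[0,0,0,0,1],[0,0,0,0,1],[0,0,0,0,1],[0,0,0,0,1]]' | tr '\n' ' '; python3 -c "
from h import *
s=st();c=Cam('side');u=c.pix([505,31,20])[0].astype(int);cv2.imwrite('pics/c7.png',cv2.resize(c.im[u[1]-40:u[1]+40,u[0]-50:u[0]+50],None,fx=5,fy=5))"
```

```text
clock: 16.27 eef_pos: [504.3, 31.8, 26.1] tcp_rot: [3.142, 0.001, 2.993] force: [-1.1, 0.9, 8.7] width: 0.408 grasp_force: 34.2 clock: 16.85 eef_pos: [503.8, 31.7, 25.6] tcp_rot: [-3.142, -0.0, 2.993] force: [0.4, 0.6, -0.5] width: 0.999 grasp_force: 0.0 t 16.9 tcp [503.8  31.7  25.6] yaw 171.5 F [ 0.4  0.6 -0.5] w 84.9mm grip 0
```

View pics/c7.png

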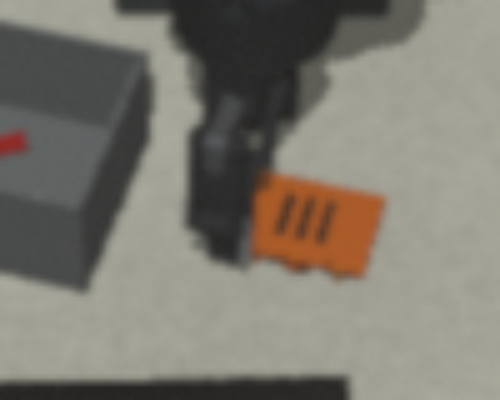

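```bash
cat >> h.py <<'E'
def covers(z,names=("top","side")):
    for n in names:
        c=Cam(n); m=cv2.morphologyEx(c.orange(),cv2.MORPH_CLOSE,np.ones((3,3)))
        print(n,[b[1].tolist() for b in blobs(c,m,z)])
E
python3 -m crank '[[0,0,0.05,0,1],[0,0,0.15,0,1],[0,0,0.18,0,1],[0,0,0.1,0,1],[0,0,0.05,0,0.7],[0,0,0,0,0.7],[0,0,0,0,0.7]]' | tr '\n' ' '; python3 -c "
from h import *
s=st();covers(20.6)"
```

```text
clock: 17.48 eef_pos: [503.7, 31.8, 131.6] tcp_rot: [-3.142, 0.0, 2.993] force: [-0.5, 0.3, -1.0] width: 0.704 grasp_force: 0.0 t 17.5 tcp [503.7  31.8 131.6] yaw 171.5 F [-0.5  0.3 -1. ] w 59.8mm grip 0
top [[470.8, 34.1, 46.9, 20.5, 88.9], [554.1, 229.5, 37.8, 36.6, 17.5], [602.5, 308.8, 70.8, 50.6, -82.9], [623.1, 198.0, 71.5, 50.9, 85.0]]
side [[603.5, 320.3, 71.1, 51.0, -82.7], [555.0, 234.6, 47.7, 38.5, -71.3], [623.7, 209.7, 72.8, 51.7, 87.0], [479.2, 39.1, 66.4, 50.3, -8.6]]
```

```bash
python3 -m crank '[[0,-0.1,0,0,0.7],[0,-0.2,0,0,0.7],[0,-0.2,0,0,0.7],[0,-0.2,0,0,0.7],[0,-0.2,0,0,0.7],[0,-0.1,0,0,0.7],[0,0,0,0,0.7],[0,0,0,0,0.7]]' | tr '\n' ' '; python3 -c "
from h import *
s=st();covers(20.6)"
```

```text
clock: 18.25 eef_pos: [502.7, -168.5, 129.7] tcp_rot: [3.14, -0.004, 2.99] force: [0.4, 0.4, 0.5] width: 0.698 grasp_force: 0.0 t 18.2 tcp [ 502.7 -168.5  129.7] yaw 171.3 F [0.4 0.4 0.5] w 59.4mm grip 0
top [[477.2, 33.5, 67.2, 47.0, -8.1], [554.1, 229.5, 37.8, 36.6, 17.5], [602.5, 308.8, 70.8, 50.6, -82.9], [623.2, 198.0, 71.5, 50.7, 85.2]]
side [[603.3, 320.3, 71.0, 51.0, -82.6], [555.1, 234.6, 47.9, 38.5, -72.9], [623.7, 209.8, 72.4, 51.6, 86.6], [479.0, 39.1, 66.0, 50.3, -8.6]]
```

```bash
python3 -m crank '[[-0.02,0.1,0,0,0.7],[-0.03,0.2,0,0,0.7],[-0.03,0.2,0,0,0.7],[-0.03,0.2,0,0,0.7],[-0.015,0.17,0,0,0.7],[0,0.1,-0.05,0,0.7],[0,0.045,-0.1,0,0.7],[0,0,-0.15,0,0.7]]' | tr '\n' ' ';  python3 -m crank '[[0,0,-0.12,0,0.7],[0,0,-0.08,0,0.7],[0,0,-0.05,0,0.7],[0,0,-0.025,0,0.7],[0,0,0,0,0.7],[0,0,0,0,0.7],[0,0,0,0,0.7]]' | tr '\n' ' '
```

```text
clock: 19.02 eef_pos: [480.2, 38.3, 73.4] tcp_rot: [3.141, 0.006, 2.999] force: [1.6, 0.8, -0.7] width: 0.699 grasp_force: 0.0 clock: 19.6 eef_pos: [480.0, 34.8, 18.0] tcp_rot: [3.142, 0.003, 2.993] force: [-0.1, 0.0, 0.2] width: 0.7 grasp_force: 0.0
```

```bash
python3 -m crank '[[-0.005,0,-0.02,0,0.7],[0,0,0,0,0.7],[0,0,0,0,0.5],[0,0,0,0,0.4],[0,0,0,0,0.4],[0,0,0,0,0.4],[0,0,0,0,0.4],[0,0,0,0,0.4]]' 40 | tr '\n' ' ';  python3 -m crank '[[0,0,0.05,0,0.4],[0,0,0.1,0,0.4],[0,0,0.15,0,0.4],[0,0,0.15,0,0.4],[0,0,0.1,0,0.4],[0,0,0.05,0,0.4],[0,0,0,0,0.4],[0,0,0,0,0.4]]' | tr '\n' ' '
```

```text
clock: 20.27 eef_pos: [478.5, 34.6, 13.4] tcp_rot: [-3.141, 0.001, 2.993] force: [-0.9, 0.2, 5.5] width: 0.566 grasp_force: 41.8 clock: 20.93 eef_pos: [477.5, 34.8, 132.3] tcp_rot: [3.142, -0.0, 2.993] force: [-0.7, 0.3, -0.5] width: 0.566 grasp_force: 41.4
```

```bash
python3 -m crank '[[0.03,-0.07,0,0.01,0.4],[0.03,-0.13,0,0.01,0.4],[0.03,-0.15,0,0.01,0.4],[0.03,-0.15,0,0.01,0.4],[0.03,-0.15,0,0.01,0.4],[0.03,-0.13,0,0.01,0.4],[0.03,-0.08,0,0.01,0.4],[0.03,-0.05,0,0.01,0.4]]' | tr '\n' ' ';  python3 -m crank '[[0.003,0,-0.03,0.001,0.4],[0,0,-0.03,0,0.4],[0,0,0,0,0.4],[0,0,0,0,0.4],[0,0,0,0,0.4]]' | tr '\n' ' '; python3 -c "
from h import *
s=st();covers(135,('side',))
c=Cam('side');u=c.pix([526,-147,80])[0].astype(int);cv2.imwrite('pics/c8.png',cv2.resize(c.im[u[1]-50:u[1]+40,u[0]-60:u[0]+60],None,fx=5,fy=5))"
```

```text
clock: 21.6 eef_pos: [524.6, -148.7, 129.8] tcp_rot: [3.139, -0.004, -3.04] force: [0.9, -0.3, -0.6] width: 0.564 grasp_force: 41.4 clock: 22.02 eef_pos: [525.9, -146.1, 119.9] tcp_rot: [3.141, -0.001, -3.035] force: [-0.4, 0.1, -0.5] width: 0.57 grasp_force: 41.4 t 22.0 tcp [ 525.9 -146.1  119.9] yaw -173.9 F [-0.4  0.1 -0.5] w 48.5mm grip 41
side [[580.4, 372.2, 61.0, 44.1, -82.7], [538.7, 298.5, 41.1, 33.0, -72.9], [597.4, 277.0, 62.2, 44.5, 86.8], [503.2, -137.0, 50.4, 20.1, -84.6], [548.0, -131.7, 50.3, 20.1, -82.3]]
```

```bash
python3 -m crank '[[0,-0.005,-0.05,0,0.4],[0,0,-0.05,0,0.4],[0,0,-0.03,0,0.4],[0,0,-0.02,0,0.4],[0,0,0,0,0.4],[0,0,0,0,0.4]]' | tr '\n' ' ';  python3 -m crank '[[0,0,-0.015,0,0.4],[0,0,-0.01,0,0.4],[0,0,0,0,0.4]]' | tr '\n' ' '
```

```text
clock: 22.62 eef_pos: [526.2, -148.2, 90.1] tcp_rot: [3.141, -0.001, -3.036] force: [0.6, 0.8, -0.1] width: 0.564 grasp_force: 41.4 clock: 22.87 eef_pos: [526.5, -148.1, 85.6] tcp_rot: [3.141, 0.0, -3.036] force: [-0.4, 0.9, -0.8] width: 0.569 grasp_force: 41.4
```

```bash
python3 -m crank '[[0,0,-0.01,0,0.4],[0,0,-0.005,0,0.4],[0,0,0,0,0.4]]' | tr '\n' ' ';  python3 -m crank '[[0,0,-0.01,0,0.4],[0,0,0,0,0.4],[0,0,0,0,0.4]]' | tr '\n' ' '
```

```text
clock: 23.12 eef_pos: [526.7, -148.0, 82.8] tcp_rot: [3.141, 0.0, -3.036] force: [0.3, 1.8, 0.4] width: 0.562 grasp_force: 41.5 clock: 23.37 eef_pos: [526.9, -148.2, 81.0] tcp_rot: [-3.141, 0.001, -3.036] force: [0.6, 2.6, 1.4] width: 0.562 grasp_force: 41.7
```

```bash
python3 -m crank '[[0,0.005,-0.01,0,0.4],[0,0,-0.01,0,0.4],[0,0,0,0,0.4]]' | tr '\n' ' ';  python3 -m crank '[[0,0,-0.01,0,0.4],[0,0,0,0,0.4],[0,0,0,0,0.4]]' | tr '\n' ' '
```

```text
clock: 23.62 eef_pos: [526.5, -147.3, 76.3] tcp_rot: [-3.141, 0.0, -3.036] force: [1.2, 0.5, 1.1] width: 0.566 grasp_force: 41.8 clock: 23.87 eef_pos: [525.9, -147.2, 74.0] tcp_rot: [3.141, -0.001, -3.036] force: [-0.4, -0.5, 0.4] width: 0.565 grasp_force: 41.7
```

```bash
python3 -m crank '[[0,0,0.005,0,0.6],[0,0,0,0,0.7],[0,0,0,0,0.7],[0,0,0.05,0,0.7],[0,0,0.1,0,0.7],[0,0,0.06,0,0.4],[0,0,0,0,0],[0,0,0,0,0]]' | tr '\n' ' ';  python3 -m crank '[[0,0,0,0,0],[0,0,0,0,0],[0,0,0,0,0],[0,0,-0.05,0,0],[0,0,-0.04,0,0],[0,0,-0.02,0,0],[0,0,0,0,0],[0,0,0,0,0]]' | tr '\n' ' '
```

```text
clock: 24.53 eef_pos: [527.4, -147.6, 119.2] tcp_rot: [-3.14, 0.003, -3.036] force: [-0.0, -0.1, 0.6] width: 0.281 grasp_force: 0.0 clock: 25.2 eef_pos: [526.0, -147.0, 94.7] tcp_rot: [3.141, -0.002, -3.036] force: [1.1, 0.9, 0.1] width: 0.0 grasp_force: 0.0
```

```bash
python3 -m crank '[[0,0,-0.02,0,0],[0,0,-0.01,0,0],[0,0,0,0,0]]' | tr '\n' ' ';  python3 -m crank '[[0,0,-0.01,0,0],[0,0,-0.01,0,0],[0,0,0,0,0]]' | tr '\n' ' '
```

```text
clock: 25.45 eef_pos: [526.3, -147.1, 89.3] tcp_rot: [3.141, -0.0, -3.036] force: [-0.1, -0.1, -0.1] width: -0.002 grasp_force: 0.0 clock: 25.7 eef_pos: [526.3, -147.1, 85.4] tcp_rot: [3.141, -0.0, -3.036] force: [-1.0, -0.4, -0.8] width: -0.001 grasp_force: 0.0
```

```bash
python3 -m crank '[[0,0,-0.01,0,0],[0,0,-0.005,0,0],[0,0,0,0,0]]' | tr '\n' ' ';  python3 -m crank '[[0,0,-0.01,0,0],[0,0,0,0,0],[0,0,0,0,0]]' | tr '\n' ' '; python3 -m crank '[[0,0,-0.01,0,0],[0,0,0,0,0],[0,0,0,0,0]]' | tr '\n' ' '; python3 -m crank '[[0,0,-0.01,0,0],[0,0,0,0,0],[0,0,0,0,0]]' | tr '\n' ' '
```

```text
clock: 25.95 eef_pos: [526.3, -147.2, 82.4] tcp_rot: [3.141, -0.0, -3.036] force: [0.3, 1.1, 0.6] width: 0.002 grasp_force: 0.0 clock: 26.2 eef_pos: [526.8, -147.4, 81.1] tcp_rot: [-3.141, 0.001, -3.036] force: [-0.4, -0.1, 2.0] width: 0.002 grasp_force: 1.0 clock: 26.45 eef_pos: [526.9, -147.5, 81.0] tcp_rot: [-3.141, -0.0, -3.036] force: [-5.5, 2.2, 10.7] width: 0.004 grasp_force: 5.8 clock: 26.7 eef_pos: [527.0, -147.5, 81.0] tcp_rot: [3.141, -0.002, -3.035] force: [-9.1, 3.7, 21.4] width: -0.001 grasp_force: 10.6
```

```bash
python3 -m crank '[[0,0,0.04,0,0],[0,0,0.12,0,0],[0,0,0.15,0,0.3],[0.02,0.1,0.1,-0.03,0.7],[0.03,0.15,0,-0.036,0.7],[0.03,0.17,0,-0.036,0.7],[0.03,0.17,0,-0.036,0.7],[0.03,0.17,0,-0.036,0.7]]' 20 | tr '\n' ' ';  python3 -m crank '[[0.03,0.17,0,-0.036,0.7],[0.03,0.17,0,-0.036,0.7],[0.03,0.17,0,-0.036,0.7],[0.03,0.17,0,-0.036,0.7],[0.03,0.17,0,-0.036,0.7],[0.03,0.17,0,-0.036,0.7],[0.03,0.17,0,-0.036,0.7],[0.03,0.17,0,-0.036,0.7]]' | tr '\n' ' '; python3 -m crank '[[0.025,0.15,0,-0.03,0.7],[0.02,0.09,0,-0.01,0.7],[0,0.03,0,0,0.7],[0,0,0,0,0.7],[0,0,0,0,0.7],[0,0,0,0,0.7]]' | tr '\n' ' '; python3 -c "
from h import *
s=st();covers(8)"
```

```text
clock: 27.37 eef_pos: [554.5, 6.1, 158.7] tcp_rot: [3.141, 0.0, 2.694] force: [0.4, -0.1, -0.7] width: 0.699 grasp_force: 0.0 clock: 28.03 eef_pos: [602.3, 278.5, 158.2] tcp_rot: [-3.141, 0.0, 1.79] force: [0.5, -0.1, 0.0] width: 0.701 grasp_force: 0.0 clock: 28.53 eef_pos: [611.4, 329.4, 158.4] tcp_rot: [-3.141, 0.001, 1.67] force: [0.3, -0.0, -0.1] width: 0.697 grasp_force: 0.0 t 28.5 tcp [611.4 329.4 158.4] yaw 95.7 F [ 0.3 -0.  -0.1] w 59.3mm grip 0
top [[531.1, -160.8, 72.0, 51.8, 6.2], [555.5, 231.8, 38.2, 37.0, 17.5], [604.5, 311.9, 71.4, 51.1, -82.9], [626.0, 199.6, 72.1, 48.6, 88.8]]
side [[606.0, 314.6, 72.2, 51.6, -82.6], [556.8, 227.4, 49.1, 39.8, -71.3], [640.4, 229.1, 35.4, 20.9, -21.2]]
```

```bash
python3 -m crank '[[-0.027,-0.08,-0.05,0.008,0.7],[0,0,-0.12,0,0.7],[0,0,-0.15,0,0.7],[0,0,-0.15,0,0.7],[0,0,-0.12,0,0.7],[0,0,-0.07,0,0.7],[0,0,-0.04,0,0.7],[0,0,0,0,0.7]]' | tr '\n' ' ';  python3 -m crank '[[0,0,-0.02,0,0.7],[0,0,-0.02,0,0.7],[0,0,-0.02,0,0.7],[0,0,-0.01,0,0.7],[0,0,0,0,0.7],[0,0,0,0,0.7],[0,0,0,0,0.7]]' | tr '\n' ' '
```

```text
clock: 29.3 eef_pos: [605.2, 313.8, 17.0] tcp_rot: [-3.139, 0.001, 1.695] force: [-0.2, 0.4, -0.0] width: 0.702 grasp_force: 0.0 clock: 29.88 eef_pos: [606.3, 314.9, 5.1] tcp_rot: [3.141, -0.0, 1.695] force: [-0.3, 0.9, -0.1] width: 0.7 grasp_force: 0.0
```

```bash
python3 -m crank '[[0,-0.005,-0.012,0,0.7],[0,0,-0.01,0,0.7],[0,0,0,0,0.7],[0,0,0,0,0.5],[0,0,0,0,0.4],[0,0,0,0,0.4],[0,0,0,0,0.4],[0,0,0,0,0.4]]' 20 | tr '\n' ' ';  python3 -m crank '[[0,0,0.03,0,0.4],[0,0,0.08,0,0.4],[0,0,0.12,0,0.4],[0,0,0.12,0,0.4],[0,0,0.08,0,0.4],[0,0,0.03,0,0.4],[0,0,0,0,0.4],[0,0,0,0,0.4]]' | tr '\n' ' '
```

```text
clock: 30.55 eef_pos: [606.1, 313.7, 0.3] tcp_rot: [-3.141, 0.0, 1.695] force: [-0.0, -0.4, -0.1] width: 0.577 grasp_force: 21.1 clock: 31.22 eef_pos: [606.1, 313.8, 92.8] tcp_rot: [3.141, -0.0, 1.695] force: [-0.0, -0.0, -0.7] width: 0.576 grasp_force: 21.1
```

```bash
python3 -m crank '[[-0.02,-0.06,0,0.02,0.4],[-0.028,-0.12,0,0.035,0.4],[-0.028,-0.13,0,0.035,0.4],[-0.028,-0.13,0,0.035,0.4],[-0.028,-0.13,0,0.035,0.4],[-0.028,-0.13,0,0.035,0.4],[-0.028,-0.13,0,0.035,0.4],[-0.028,-0.13,0,0.035,0.4]]' | tr '\n' ' ';  python3 -m crank '[[-0.028,-0.13,0,0.035,0.4],[-0.028,-0.13,0,0.035,0.4],[-0.028,-0.12,0,0.035,0.4],[-0.025,-0.08,0,0.035,0.4],[-0.02,-0.04,0,0.01,0.4],[0,0,0,0,0.4],[0,0,0,0,0.4],[0,0,0,0,0.4]]' | tr '\n' ' '
```

```text
clock: 31.88 eef_pos: [561.0, 120.5, 90.3] tcp_rot: [-3.139, -0.003, 2.533] force: [-0.7, 0.4, -0.2] width: 0.575 grasp_force: 21.1 clock: 32.55 eef_pos: [536.7, 22.3, 91.5] tcp_rot: [3.141, -0.002, 2.998] force: [0.4, -0.1, 0.0] width: 0.577 grasp_force: 21.1
```

```bash
python3 -m crank '[[0.012,0.022,-0.05,0,0.4],[0,0,-0.05,0,0.4],[0,0,-0.03,0,0.4],[0,0,-0.02,0,0.4],[0,0,-0.02,0,0.4],[0,0,-0.02,0,0.4],[0,0,-0.02,0,0.4]]' | tr '\n' ' ';python3 -m crank '[[0.01,-0.001,-0.02,0,0.4],[0.01,-0.001,-0.02,0,0.4],[0.01,-0.001,-0.02,0,0.4],[0.01,-0.001,-0.015,0,0.4],[0.01,-0.001,-0.015,0,0.4],[0,0,0,0,0.4]]' | tr '\n' ' ';python3 -m crank '[[0.01,-0.001,-0.015,0,0.4],[0.01,-0.001,-0.01,0,0.4],[0,0,0,0,0.4],[0,0,0,0,0.4]]' | tr '\n' ' '
python3 -c "
from h import *
s=st();P=np.array(s['eef_pos'])+[0,0,4.5];edge_on(P,s['tcp_rot'][2])"
```

```text
clock: 33.13 eef_pos: [539.6, 26.7, 50.6] tcp_rot: [3.141, -0.0, 2.999] force: [-2.6, 1.7, 5.5] width: 0.576 grasp_force: 24.4 clock: 33.63 eef_pos: [548.5, 25.4, 32.2] tcp_rot: [-3.141, -0.004, 2.999] force: [-4.8, 0.8, 5.7] width: 0.576 grasp_force: 33.4 clock: 33.97 eef_pos: [552.2, 24.9, 27.7] tcp_rot: [-3.141, -0.004, 3.0] force: [-7.3, 0.9, 7.9] width: 0.574 grasp_force: 40.2 t 34.0 tcp [552.2  24.9  27.7] yaw 171.9 F [-7.3  0.9  7.9] w 48.8mm grip 40
px [275. 221.] hull rel P (along,height): [[-19, -15], [-11, -2], [-12, 50], [-22, 71], [-36, 47], [-24, -9]]
```

```bash
python3 -m crank '[[0.015,-0.002,0,0,0.4],[0.015,-0.002,0,0,0.4],[0,0,0,0,0.4],[0,0,0,0,0.4]]' | tr '\n' ' '
python3 -c "
from h import *
s=st();P=np.array(s['eef_pos'])+[0,0,4.5];edge_on(P,s['tcp_rot'][2])"
```

```text
clock: 34.35 eef_pos: [554.2, 24.6, 25.9] tcp_rot: [-3.14, -0.015, 3.0] force: [-15.1, 0.5, 9.7] width: 0.579 grasp_force: 45.3 t 34.4 tcp [554.2  24.6  25.9] yaw 171.9 F [-15.1   0.5   9.7] w 49.2mm grip 45
px [275. 221.] hull rel P (along,height): [[-18, -14], [-11, -5], [-12, 51], [-22, 72], [-36, 45], [-23, -8]]
```

```bash
python3 -m crank '[[-0.05,0.007,0,0,0.4],[0,0,0.08,0,0.4],[0,0,0.12,0,0.4],[0,0,0.12,0,0.4],[0,0,0.08,0,0.4],[0,0,0,0,0.4],[0,0,0,0,0.4]]' | tr '\n' ' ';python3 -m crank '[[0.08,-0.011,0,0,0.4],[0.1,-0.014,0,0,0.4],[0.08,-0.011,0,0,0.4],[0,0,0,0,0.4],[0,0,0,0,0.4],[0,0,0,0,0.4]]' | tr '\n' ' '
```

```text
clock: 34.98 eef_pos: [550.2, 25.3, 107.9] tcp_rot: [-3.142, 0.003, 2.999] force: [0.0, 0.1, -1.3] width: 0.579 grasp_force: 44.0 clock: 35.48 eef_pos: [599.8, 18.4, 105.3] tcp_rot: [-3.142, -0.004, 2.999] force: [0.4, 0.8, -0.6] width: 0.577 grasp_force: 44.0
```

```bash
python3 -m crank '[[0.02,-0.003,-0.05,0,0.4],[0,0,-0.06,0,0.4],[0,0,-0.03,0,0.4],[0,0,0,0,0.4],[0,0,0,0,0.4]]' | tr '\n' ' ';python3 -m crank '[[-0.02,0.003,0,0,0.4],[-0.02,0.003,0,0,0.4],[-0.02,0.003,0,0,0.4],[-0.02,0.003,0,0,0.4],[0,0,0,0,0.4]]' | tr '\n' ' ';python3 -m crank '[[-0.02,0.003,0.01,0,0.4],[-0.02,0.003,0.01,0,0.4],[-0.02,0.003,0.01,0,0.4],[0,0,0,0,0.4]]' | tr '\n' ' '
python3 -c "
from h import *
s=st();P=np.array(s['eef_pos'])+[0,0,4.5];edge_on(P,s['tcp_rot'][2])"
```

```text
clock: 35.9 eef_pos: [604.5, 17.7, 78.0] tcp_rot: [-3.142, -0.003, 2.999] force: [-0.3, -0.6, 0.3] width: 0.574 grasp_force: 44.0 clock: 36.32 eef_pos: [591.9, 19.6, 82.5] tcp_rot: [3.142, 0.008, 2.999] force: [3.3, -1.0, 6.6] width: 0.576 grasp_force: 44.7 clock: 36.65 eef_pos: [575.7, 22.2, 84.8] tcp_rot: [-3.142, -0.003, 2.999] force: [-0.3, -0.4, -0.2] width: 0.577 grasp_force: 44.1 t 36.6 tcp [575.7  22.2  84.8] yaw 171.8 F [-0.3 -0.4 -0.2] w 49.1mm grip 44
px [265. 204.] hull rel P (along,height): [[-19, -18], [-12, -6], [-12, 52], [-19, 66], [-26, 68], [-37, 42]]
```

```bash
python3 -m crank '[[0.05,-0.007,0.06,0,0.4],[0.08,-0.011,0.02,0,0.4],[0.02,-0.003,-0.05,0,0.4],[0,0,-0.08,0,0.4],[0,0,0,0,0.4],[0,0,0,0,0.4],[0,0,0,0,0.4]]' | tr '\n' ' ';python3 -m crank '[[-0.02,0.003,0,0,0.4],[-0.02,0.003,0,0,0.4],[0,0,0,0,0.4]]' | tr '\n' ' ';python3 -m crank '[[-0.02,0.003,0,0,0.4],[0,0,0,0,0.4]]' | tr '\n' ' '
python3 -c "
from h import *
s=st();P=np.array(s['eef_pos'])+[0,0,4.5];edge_on(P,s['tcp_rot'][2])"
```

```text
clock: 37.28 eef_pos: [606.7, 17.7, 74.5] tcp_rot: [-3.142, -0.002, 2.999] force: [0.2, -0.4, -0.3] width: 0.579 grasp_force: 44.0 clock: 37.53 eef_pos: [598.8, 19.0, 75.7] tcp_rot: [3.142, -0.0, 2.999] force: [0.4, -0.4, -0.4] width: 0.574 grasp_force: 44.0 clock: 37.7 eef_pos: [597.4, 19.1, 76.5] tcp_rot: [3.141, 0.007, 2.999] force: [4.8, 0.0, -2.7] width: 0.574 grasp_force: 43.9 t 37.7 tcp [597.4  19.1  76.5] yaw 171.8 F [ 4.8  0.  -2.7] w 48.8mm grip 44
px [257. 204.] hull rel P (along,height): [[-18, -17], [-11, -8], [-12, 51], [-20, 66], [-27, 68], [-40, 42]]
```

```bash
python3 -m crank '[[-0.02,0.003,0,0,0.4],[-0.02,0.003,0,0,0.4],[0,0,0,0,0.4]]' | tr '\n' ' ';python3 -m crank '[[-0.02,0.003,0.01,0,0.4],[-0.02,0.003,0.01,0,0.4],[0,0,0,0,0.4]]' | tr '\n' ' ';python3 -m crank '[[-0.02,0.003,0.015,0,0.4],[-0.02,0.003,0.015,0,0.4],[0,0,0,0,0.4]]' | tr '\n' ' '
python3 -c "
from h import *
s=st();P=np.array(s['eef_pos'])+[0,0,4.5];edge_on(P,s['tcp_rot'][2])"
```

```text
clock: 38.0 eef_pos: [592.7, 19.8, 78.5] tcp_rot: [3.141, 0.015, 2.998] force: [9.3, -1.4, 0.4] width: 0.577 grasp_force: 43.5 clock: 38.25 eef_pos: [583.6, 21.1, 81.9] tcp_rot: [3.142, 0.013, 2.999] force: [8.7, -1.6, -1.1] width: 0.576 grasp_force: 42.2 clock: 38.5 eef_pos: [572.6, 22.7, 87.0] tcp_rot: [-3.141, 0.003, 2.999] force: [1.7, -1.0, 2.6] width: 0.58 grasp_force: 41.2 t 38.5 tcp [572.6  22.7  87. ] yaw 171.8 F [ 1.7 -1.   2.6] w 49.3mm grip 41
px [266. 203.] hull rel P (along,height): [[1, -18], [4, -12], [-18, 62], [-25, 38], [-19, 12]]
```

```bash
python3 -m crank '[[-0.01,0.001,-0.01,0,0.4],[-0.02,0.003,-0.005,0,0.4],[0,0,0,0,0.4]]' | tr '\n' ' ';python3 -m crank '[[-0.02,0.003,-0.01,0,0.4],[-0.02,0.003,-0.01,0,0.4],[0,0,0,0,0.4]]' | tr '\n' ' '
python3 -c "
from h import *
s=st();P=np.array(s['eef_pos'])+[0,0,4.5];edge_on(P,s['tcp_rot'][2])"
```

```text
clock: 38.8 eef_pos: [570.8, 23.0, 87.1] tcp_rot: [3.141, 0.014, 2.999] force: [6.4, -0.7, 9.0] width: 0.577 grasp_force: 41.7 clock: 39.05 eef_pos: [567.3, 23.7, 86.8] tcp_rot: [3.141, 0.026, 2.998] force: [9.7, 0.0, 16.3] width: 0.575 grasp_force: 42.2 t 39.0 tcp [567.3  23.7  86.8] yaw 171.8 F [ 9.7  0.  16.3] w 48.9mm grip 42
px [269. 204.] hull rel P (along,height): [[4, -21], [-20, 58], [-22, 32], [-16, 10]]
```

```bash
python3 -m crank '[[0,0,0.015,0,0.4],[-0.02,0.003,0.01,0,0.4],[-0.02,0.003,0,0,0.4],[0,0,0,0,0.4]]' | tr '\n' ' ';python3 -m crank '[[-0.02,0.003,0,0,0.4],[-0.02,0.003,0,0,0.4],[0,0,0,0,0.4]]' | tr '\n' ' '
python3 -c "
from h import *
s=st();P=np.array(s['eef_pos'])+[0,0,4.5];edge_on(P,s['tcp_rot'][2])"
```

```text
clock: 39.43 eef_pos: [546.5, 26.7, 81.4] tcp_rot: [-3.142, -0.006, 2.999] force: [0.1, 0.2, -0.7] width: 0.578 grasp_force: 40.6 clock: 39.68 eef_pos: [539.7, 27.7, 82.1] tcp_rot: [-3.142, -0.003, 2.999] force: [0.0, 0.5, -0.7] width: 0.579 grasp_force: 40.6 t 39.7 tcp [539.7  27.7  82.1] yaw 171.8 F [ 0.   0.5 -0.7] w 49.2mm grip 41
px [280. 207.] hull rel P (along,height): [[3, -18], [5, -15], [-12, 35], [-22, 38], [-14, 5]]
```

```bash
python3 -m crank '[[-0.05,0.007,0,0,0.4],[-0.08,0.011,0,0,0.4],[-0.06,0.008,-0.03,0,0.4],[0,0,-0.08,0,0.4],[0,0,-0.07,0,0.4],[0,0,-0.03,0,0.4],[0,0,0,0,0.4],[0,0,0,0,0.4]]' | tr '\n' ' ';python3 -m crank '[[0,0,-0.015,0,0.4],[0,0,0,0,0.4]]' | tr '\n' ' ';python3 -m crank '[[0,0,-0.015,0,0.4],[0,0,0,0,0.4]]' | tr '\n' ' ';python3 -m crank '[[0,0,-0.015,0,0.4],[0,0,0,0,0.4]]' | tr '\n' ' '
```

```text
clock: 40.4 eef_pos: [503.3, 32.6, 41.3] tcp_rot: [-3.142, -0.001, 2.999] force: [-0.1, 0.0, 0.2] width: 0.581 grasp_force: 40.5 clock: 40.57 eef_pos: [504.0, 32.5, 38.8] tcp_rot: [-3.142, 0.001, 2.999] force: [-0.4, 0.1, -1.3] width: 0.578 grasp_force: 40.5 clock: 40.73 eef_pos: [503.6, 32.5, 35.3] tcp_rot: [-3.142, 0.0, 2.999] force: [-0.2, 0.5, -1.3] width: 0.575 grasp_force: 40.5 clock: 40.9 eef_pos: [503.3, 32.6, 31.9] tcp_rot: [-3.142, -0.001, 2.999] force: [0.7, 0.7, -0.6] width: 0.572 grasp_force: 40.5
```

```bash
python3 -m crank '[[0,0,-0.015,0,0.4],[0,0,0,0,0.4]]' | tr '\n' ' ';python3 -m crank '[[0,0,-0.015,0,0.4],[0,0,0,0,0.4]]' | tr '\n' ' ';python3 -m crank '[[0,0,-0.01,0,0.4],[0,0,0,0,0.4]]' | tr '\n' ' '
```

```text
clock: 41.07 eef_pos: [503.1, 32.6, 28.8] tcp_rot: [-3.142, -0.001, 2.999] force: [0.5, -0.2, -0.8] width: 0.576 grasp_force: 40.5 clock: 41.23 eef_pos: [503.1, 32.6, 25.8] tcp_rot: [3.142, -0.001, 2.999] force: [-0.7, -0.5, -0.1] width: 0.575 grasp_force: 40.5 clock: 41.4 eef_pos: [503.3, 32.6, 23.9] tcp_rot: [-3.142, -0.001, 2.999] force: [0.1, -0.2, -0.4] width: 0.575 grasp_force: 40.5
```

```bash
python3 -m crank '[[0,0,-0.015,0,0.4],[0,0,0,0,0.4]]' | tr '\n' ' ';python3 -m crank '[[0,0,-0.01,0,0.4],[0,0,0,0,0.4]]' | tr '\n' ' ';python3 -m crank '[[0,0,-0.01,0,0.4],[0,0,0,0,0.4]]' | tr '\n' ' ';python3 -m crank '[[0,0,-0.01,0,0.4],[0,0,0,0,0.4]]' | tr '\n' ' '
python3 -c "
from h import *
s=st();P=np.array(s['eef_pos'])+[0,0,4.5];edge_on(P,s['tcp_rot'][2])"
```

```text
clock: 41.57 eef_pos: [504.1, 32.5, 22.1] tcp_rot: [3.142, 0.0, 2.999] force: [-1.6, 1.1, 3.9] width: 0.572 grasp_force: 41.0 clock: 41.73 eef_pos: [504.4, 32.5, 21.8] tcp_rot: [-3.141, -0.001, 2.999] force: [-6.5, 0.4, 15.9] width: 0.579 grasp_force: 41.9 clock: 41.9 eef_pos: [505.8, 32.2, 21.2] tcp_rot: [-3.141, 0.002, 2.999] force: [-6.6, 0.3, 19.9] width: 0.576 grasp_force: 43.1 clock: 42.07 eef_pos: [507.0, 32.0, 20.2] tcp_rot: [-3.141, 0.005, 2.999] force: [-5.7, -0.9, 21.7] width: 0.581 grasp_force: 44.2 t 42.1 tcp [507.   32.   20.2] yaw 171.8 F [-5.7 -0.9 21.7] w 49.4mm grip 44
px [293. 227.] hull rel P (along,height): [[-11, 6], [-13, 40], [-20, 43], [-15, 11]]
```

```bash
python3 -m crank '[[0,0,0.022,0,0.4],[0,0,0,0,0.4],[0,0,0,0,0.4]]' | tr '\n' ' ';python3 -m crank '[[0,0,0,0,0.7],[0,0,0,0,1],[0,0,0,0,1],[0,0,0,0,1],[0,0,0,0,1],[0,0,0,0,1],[0,0,0,0,1]]' | tr '\n' ' '
python3 -c "
from h import *
s=st();c=Cam('side');m=c.orange();u=c.pix([500,32,15])[0].astype(int)
for r in m[u[1]-16:u[1]+24:2,u[0]-24:u[0]+34]: print(''.join('#' if v else '.' for v in r))"
```

```text
clock: 42.37 eef_pos: [504.5, 32.4, 20.5] tcp_rot: [3.142, 0.002, 2.999] force: [0.2, 1.4, 6.1] width: 0.58 grasp_force: 42.9 clock: 42.95 eef_pos: [503.4, 32.6, 19.5] tcp_rot: [-3.142, -0.0, 2.999] force: [-0.2, -0.3, -0.1] width: 1.005 grasp_force: 0.0 t 43.0 tcp [503.4  32.6  19.5] yaw 171.8 F [-0.2 -0.3 -0.1] w 85.4mm grip 0
..........................................................
............................#.............................
.......................#...##.............................
...........................##.............................
...........................#..............................
..........................................................
........................###...............................
........................######............................
.......................######.............................
.......................#####..............................
.......................####...............................
.......................####...............................
..........................................................
..........................................................
..........................................................
..........................................................
..........................................................
..........................................................
..........................................................
..........................................................
```

```bash
python3 -m crank '[[0,0,0,0,1],[0,0,0,0,1],[0,0,0,0,1],[0,0,0,0,1]]' | tail -1
python3 -c "
from h import *
c=Cam('side');u=c.pix([500,32,20])[0].astype(int);cv2.imwrite('pics/c9.png',cv2.resize(c.im[u[1]-40:u[1]+40,u[0]-50:u[0]+50],None,fx=5,fy=5))"
```

```text
grasp_force: 0.0
```

View pics/c9.png

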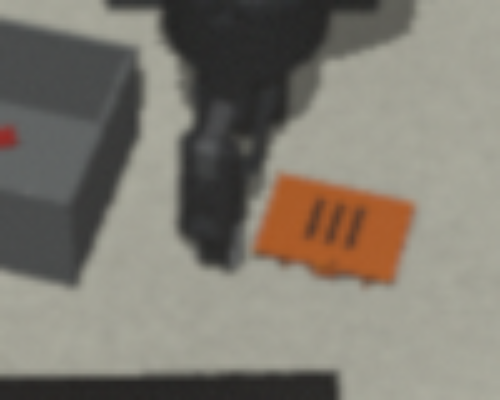

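```bash
python3 -m crank '[[0,0,0.1,0,1],[0,-0.05,0.2,0,1],[0,-0.15,0.2,0,0.7],[0,-0.2,0.05,0,0.7],[0,-0.2,0,0,0.7],[0,-0.2,0,0,0.7],[0,-0.15,0,0,0.7],[0,0,0,0,0.7]]' | tr '\n' ' '; python3 -c "
from h import *
s=st();covers(20.6);covers(81,('top','side'))"
```

```text
clock: 44.05 eef_pos: [504.0, -157.5, 124.0] tcp_rot: [-3.139, 0.002, 2.994] force: [-0.1, 0.3, -0.2] width: 0.695 grasp_force: 0.0 t 44.0 tcp [ 504.  -157.5  124. ] yaw 171.5 F [-0.1  0.3 -0.2] w 59.1mm grip 0
top [[457.7, 37.9, 66.5, 46.9, -9.2], [551.2, -142.8, 26.5, 23.7, 88.9], [554.1, 229.5, 37.8, 36.6, 17.5], [623.1, 197.8, 70.9, 51.1, 84.7]]
side [[555.0, 234.6, 47.6, 38.7, -72.2], [623.6, 209.8, 72.5, 51.7, 86.7], [459.7, 44.2, 66.3, 51.9, -9.2], [534.3, -210.9, 71.2, 50.6, 6.8]]
top [[456.1, 37.1, 62.9, 44.3, -9.2], [547.4, 218.4, 35.7, 34.6, 17.5], [612.8, 188.6, 67.7, 48.0, 85.2]]
side [[546.4, 268.3, 44.2, 35.8, -72.5], [609.9, 245.4, 67.1, 47.8, 87.0], [458.2, 92.0, 61.0, 48.1, -8.8], [527.1, -144.0, 65.9, 46.8, 6.8]]
```

```bash
python3 -m crank '[[-0.03,0.1,0,-0.004,0.7],[-0.05,0.2,0,0,0.7],[-0.05,0.2,0,0,0.7],[-0.05,0.2,0,0,0.7],[-0.03,0.15,0,0,0.7],[-0.01,0.1,-0.05,0,0.7],[0,0.035,-0.1,0,0.7],[0,0,-0.15,0,0.7]]' | tr '\n' ' ';  python3 -m crank '[[0,0,-0.12,0,0.7],[0,0,-0.07,0,0.7],[0,0,-0.04,0,0.7],[0,0,-0.015,0,0.7],[0,0,0,0,0.7],[0,0,0,0,0.7],[0,0,0,0,0.7],[0,0,0,0,0.7]]' | tr '\n' ' '
```

```text
clock: 44.92 eef_pos: [461.1, 47.7, 65.0] tcp_rot: [3.141, 0.007, 2.992] force: [0.3, -0.4, -0.2] width: 0.702 grasp_force: 0.0 clock: 45.58 eef_pos: [459.9, 44.9, 14.6] tcp_rot: [3.141, 0.001, 2.987] force: [0.4, 0.1, -0.4] width: 0.702 grasp_force: 0.0
```

```bash
python3 -m crank '[[0,-0.026,0,0,0.75],[0,0,-0.006,0,0.7],[0,0,0,0,0.7],[0,0,0,0,0.5],[0,0,0,0,0.4],[0,0,0,0,0.4],[0,0,0,0,0.4],[0,0,0,0,0.4]]' 40 | tr '\n' ' ';  python3 -m crank '[[0,0,0.05,0,0.4],[0,0,0.1,0,0.4],[0,0,0.15,0,0.4],[0,0,0.15,0,0.4],[0,0,0.1,0,0.4],[0,0,0.05,0,0.4],[0,0,0,0,0.4],[0,0,0,0,0.4]]' | tr '\n' ' '; python3 -c "
from h import *
s=st();covers(137,('side',))"
```

```text
clock: 46.25 eef_pos: [459.9, 39.2, 13.2] tcp_rot: [-3.141, 0.001, 2.986] force: [-0.9, 0.4, 3.6] width: 0.566 grasp_force: 41.6 clock: 46.92 eef_pos: [459.1, 39.5, 132.5] tcp_rot: [3.142, -0.0, 2.986] force: [0.0, 0.2, -0.9] width: 0.567 grasp_force: 41.4 t 46.9 tcp [459.1  39.5 132.5] yaw 171.1 F [ 0.   0.2 -0.9] w 48.2mm grip 41
side [[538.4, 299.7, 40.7, 33.2, -71.9], [597.1, 278.1, 62.0, 44.3, 86.8], [440.9, 42.0, 52.9, 27.9, 83.1], [490.8, 40.3, 45.9, 15.0, -78.0], [523.4, -81.6, 55.2, 43.3, 6.9]]
```

```bash
python3 -m crank '[[0.03,-0.08,0,0.01,0.4],[0.04,-0.14,0,0.01,0.4],[0.04,-0.16,0,0.01,0.4],[0.04,-0.16,0,0.01,0.4],[0.04,-0.16,0,0.01,0.4],[0.04,-0.16,0,0.01,0.4],[0.04,-0.15,0,0.01,0.4],[0.04,-0.14,0,0.01,0.4]]' | tr '\n' ' ';  python3 -m crank '[[0.04,-0.1,0,0.004,0.4],[0.025,-0.056,-0.02,0,0.4],[0,0,-0.03,0,0.4],[0,0,0,0,0.4],[0,0,0,0,0.4],[0,0,0,0,0.4],[0,0,0,0,0.4]]' | tr '\n' ' '; python3 -c "
from h import *
s=st();covers(s['eef_pos'][2]+7,('side',))"
```

```text
clock: 47.63 eef_pos: [520.3, -191.7, 129.9] tcp_rot: [3.139, -0.004, -3.045] force: [1.3, 0.7, 0.2] width: 0.569 grasp_force: 41.4 clock: 48.22 eef_pos: [534.3, -220.5, 122.8] tcp_rot: [3.141, -0.0, -3.031] force: [0.0, 0.7, 0.5] width: 0.565 grasp_force: 41.4 t 48.2 tcp [ 534.3 -220.5  122.8] yaw -173.7 F [0.  0.7 0.5] w 48.1mm grip 41
side [[539.4, 295.7, 41.0, 33.4, -72.7], [598.7, 274.1, 62.8, 44.7, 86.8], [521.4, -89.9, 61.6, 43.8, 6.8], [512.3, -218.0, 51.2, 18.8, -83.9], [557.1, -212.8, 51.3, 18.7, -82.4]]
```

```bash
python3 -m crank '[[0,-0.005,-0.06,0,0.4],[0,0,-0.06,0,0.4],[0,0,-0.03,0,0.4],[0,0,-0.02,0,0.4],[0,0,-0.015,0,0.4],[0,0,0,0,0.4],[0,0,0,0,0.4]]' | tr '\n' ' ';  python3 -m crank '[[0,0,-0.01,0,0.4],[0,0,-0.01,0,0.4],[0,0,0,0,0.4]]' | tr '\n' ' ';  python3 -m crank '[[0,0,-0.01,0,0.4],[0,0,-0.01,0,0.4],[0,0,0,0,0.4]]' | tr '\n' ' ';  python3 -m crank '[[0,0,-0.01,0,0.4],[0,0,-0.01,0,0.4],[0,0,0,0,0.4],[0,0,0,0,0.4]]' | tr '\n' ' '
```

```text
clock: 48.85 eef_pos: [534.4, -222.7, 85.6] tcp_rot: [3.141, -0.0, -3.033] force: [-0.9, 0.6, 0.3] width: 0.567 grasp_force: 41.4 clock: 49.1 eef_pos: [535.0, -222.7, 82.2] tcp_rot: [3.142, 0.001, -3.033] force: [0.6, 1.6, 1.2] width: 0.561 grasp_force: 41.5 clock: 49.35 eef_pos: [534.8, -222.7, 78.0] tcp_rot: [3.142, 0.001, -3.033] force: [0.7, 1.4, -0.2] width: 0.564 grasp_force: 41.9 clock: 49.68 eef_pos: [534.4, -222.9, 73.7] tcp_rot: [-3.142, -0.0, -3.033] force: [0.3, 1.4, 2.7] width: 0.567 grasp_force: 42.0
```

Release and press with the shut fingers, as before.

```bash
python3 -m crank '[[0,0.003,0.005,0,0.6],[0,0,0,0,0.7],[0,0,0,0,0.7],[0,0,0.05,0,0.7],[0,0,0.1,0,0.7],[0,0,0.06,0,0.4],[0,0,0,0,0],[0,0,0,0,0]]' | tr '\n' ' ';  python3 -m crank '[[0,0,0,0,0],[0,0,0,0,0],[0,0,0,0,0],[0,0,-0.06,0,0],[0,0,-0.04,0,0],[0,0,-0.03,0,0],[0,0,-0.02,0,0],[0,0,0,0,0]]' | tr '\n' ' '; python3 -m crank '[[0,0,-0.01,0,0],[0,0,-0.01,0,0],[0,0,0,0,0],[0,0,0,0,0]]' | tr '\n' ' ';  python3 -m crank '[[0,0,-0.01,0,0],[0,0,0,0,0]]' | tr '\n' ' ';  python3 -m crank '[[0,0,-0.01,0,0],[0,0,0,0,0]]' | tr '\n' ' '
```

```text
clock: 50.35 eef_pos: [535.3, -222.8, 118.4] tcp_rot: [-3.14, 0.002, -3.033] force: [-0.8, -0.5, -0.7] width: 0.282 grasp_force: 0.0 clock: 51.02 eef_pos: [533.5, -221.6, 84.8] tcp_rot: [3.139, -0.003, -3.033] force: [-0.1, 0.9, -0.3] width: -0.0 grasp_force: 0.0 clock: 51.35 eef_pos: [534.7, -222.3, 83.1] tcp_rot: [-3.141, 0.0, -3.033] force: [0.6, -0.4, 0.0] width: 0.003 grasp_force: 0.0 clock: 51.52 eef_pos: [534.8, -222.4, 81.1] tcp_rot: [-3.141, 0.001, -3.033] force: [0.1, 0.4, -0.1] width: 0.002 grasp_force: 0.0 clock: 51.68 eef_pos: [534.9, -222.5, 81.0] tcp_rot: [-3.142, -0.0, -3.033] force: [-3.7, 2.1, 10.1] width: 0.002 grasp_force: 4.6
```

```bash
python3 -m crank '[[0,0,-0.01,0,0],[0,0,0,0,0],[0,0,0.05,0,0],[0,0,0.12,0,0],[0,0,0.15,0,0.3],[0.02,0.08,0.1,-0.03,0.7],[0.03,0.14,0,-0.036,0.7],[0.03,0.15,0,-0.036,0.7]]' 20 | tr '\n' ' ';  python3 -m crank '[[0.03,0.15,0,-0.036,0.7],[0.03,0.15,0,-0.036,0.7],[0.03,0.15,0,-0.036,0.7],[0.03,0.15,0,-0.036,0.7],[0.03,0.15,0,-0.036,0.7],[0.03,0.15,0,-0.036,0.7],[0.03,0.15,0,-0.036,0.7],[0.03,0.15,0,-0.036,0.7]]' | tr '\n' ' '; python3 -m crank '[[0.03,0.15,0,-0.036,0.7],[0.03,0.15,0,-0.036,0.7],[0.03,0.12,0,-0.036,0.7],[0.03,0.05,0,-0.02,0.7],[0.02,0.02,0,0,0.7],[0,0,0,0,0.7],[0,0,0,0,0.7],[0,0,0,0,0.7]]' | tr '\n' ' '; python3 -c "
from h import *
s=st();covers(8);covers(81,('top',))"
```

```text
clock: 52.35 eef_pos: [551.9, -148.9, 163.6] tcp_rot: [-3.14, 0.005, 2.922] force: [0.3, -0.1, -0.5] width: 0.564 grasp_force: 0.0 clock: 53.02 eef_pos: [598.5, 93.3, 160.9] tcp_rot: [3.141, 0.0, 2.02] force: [0.4, 0.6, -0.3] width: 0.699 grasp_force: 0.0 clock: 53.68 eef_pos: [626.3, 188.7, 160.7] tcp_rot: [-3.141, 0.0, 1.623] force: [-0.6, -0.4, -0.6] width: 0.701 grasp_force: 0.0 t 53.7 tcp [626.3 188.7 160.7] yaw 93.0 F [-0.6 -0.4 -0.6] w 59.6mm grip 0
top [[531.7, -160.8, 72.8, 51.8, 6.2], [540.5, -240.5, 71.6, 52.3, 7.0], [622.4, 171.0, 48.7, 15.1, -0.5]]
side [[556.7, 227.7, 48.2, 39.5, -72.7], [626.5, 202.2, 73.9, 52.3, 86.7], [535.8, -224.9, 72.1, 51.4, 6.8], [543.7, -307.2, 72.4, 51.4, 6.8]]
top [[525.2, -149.0, 68.1, 48.5, 6.2], [533.4, -223.7, 67.0, 48.9, 7.0], [610.0, 160.1, 45.5, 11.3, -0.5]]
```

```bash
python3 -m crank '[[0.003,0.05,-0.03,-0.033,0.67],[0,0.011,-0.1,0,0.67],[0,0,-0.15,0,0.67],[0,0,-0.15,0,0.67],[0,0,-0.13,0,0.67],[0,0,-0.08,0,0.67],[0,0,-0.04,0,0.67],[0,0,0,0,0.67]]' | tr '\n' ' ';  python3 -m crank '[[0,0,-0.02,0,0.67],[0,0,-0.02,0,0.67],[0,0,-0.02,0,0.67],[0,0,-0.01,0,0.67],[0,0,0,0,0.67],[0,0,0,0,0.67],[0,0,0,0,0.67]]' | tr '\n' ' '
```

```text
clock: 54.5 eef_pos: [625.4, 201.2, 22.4] tcp_rot: [-3.137, 0.001, 1.519] force: [-0.5, -0.3, -0.0] width: 0.671 grasp_force: 0.0 clock: 55.08 eef_pos: [627.4, 202.0, 11.3] tcp_rot: [3.141, -0.0, 1.519] force: [-0.0, -1.0, -0.6] width: 0.669 grasp_force: 0.0
```

```bash
python3 -m crank '[[0,-0.004,-0.02,0,0.67],[0,0,-0.02,0,0.67],[0,0,-0.014,0,0.67],[0,0,0,0,0.67],[0,0,0,0,0.67],[0,0,0,0,0.5],[0,0,0,0,0.4],[0,0,0,0,0.4]]' 20 | tr '\n' ' ';  python3 -m crank '[[0,0,0,0,0.4],[0,0,0,0,0.4],[0,0,0.03,0,0.4],[0,0,0.09,0,0.4],[0,0,0.13,0,0.4],[0,0,0.13,0,0.4],[0,0,0.08,0,0.4],[0,0,0,0,0.4]]' | tr '\n' ' '
```

```text
clock: 55.75 eef_pos: [627.3, 201.2, 0.2] tcp_rot: [3.141, -0.0, 1.519] force: [0.0, -0.9, 1.1] width: 0.576 grasp_force: 21.3 clock: 56.42 eef_pos: [630.4, 201.8, 97.9] tcp_rot: [3.132, -0.002, 1.519] force: [1.8, 0.3, 0.8] width: 0.574 grasp_force: 21.3
```

```bash
python3 -m crank '[[-0.03,-0.05,0,0.03,0.4],[-0.032,-0.065,0,0.035,0.4],[-0.032,-0.065,0,0.035,0.4],[-0.032,-0.065,0,0.035,0.4],[-0.032,-0.065,0,0.035,0.4],[-0.032,-0.065,0,0.035,0.4],[-0.032,-0.065,0,0.035,0.4],[-0.032,-0.065,0,0.035,0.4]]' | tr '\n' ' ';  python3 -m crank '[[-0.032,-0.065,0,0.035,0.4],[-0.032,-0.065,0,0.035,0.4],[-0.032,-0.065,0,0.035,0.4],[-0.032,-0.065,0,0.035,0.4],[-0.032,-0.065,0,0.035,0.4],[-0.027,-0.042,0,0.021,0.4],[0,0,0,0,0.4],[0,0,0,0,0.4]]' | tr '\n' ' ';  python3 -m crank '[[0,0,0,0,0.4],[0,0,0,0,0.4],[0,0,0,0,0.4]]' | tr '\n' ' '
```

```text
clock: 57.08 eef_pos: [575.1, 99.6, 90.7] tcp_rot: [-3.14, -0.001, 2.389] force: [-0.1, -0.5, -0.1] width: 0.58 grasp_force: 21.3 clock: 57.75 eef_pos: [538.3, 26.6, 91.2] tcp_rot: [3.141, -0.001, 2.996] force: [-0.7, 0.9, 0.4] width: 0.577 grasp_force: 21.3 clock: 58.0 eef_pos: [539.1, 27.3, 92.0] tcp_rot: [3.141, -0.0, 2.999] force: [-0.3, 0.3, 0.1] width: 0.573 grasp_force: 21.3
```

```bash
python3 -m crank '[[0,0,-0.05,0,0.4],[0,0,-0.05,0,0.4],[0,0,-0.03,0,0.4],[0,0,-0.02,0,0.4],[0,0,-0.02,0,0.4],[0,0,-0.02,0,0.4],[0,0,-0.02,0,0.4]]' | tr '\n' ' ';python3 -m crank '[[0.01,-0.001,-0.02,0,0.4],[0.01,-0.001,-0.02,0,0.4],[0.01,-0.001,-0.02,0,0.4],[0.01,-0.001,-0.015,0,0.4],[0.01,-0.001,-0.015,0,0.4],[0,0,0,0,0.4]]' | tr '\n' ' ';python3 -m crank '[[0.01,-0.001,-0.015,0,0.4],[0.01,-0.001,-0.01,0,0.4],[0.01,-0.001,0,0,0.4],[0,0,0,0,0.4]]' | tr '\n' ' '
python3 -m crank '[[-0.05,0.007,0,0,0.4],[0,0,0.08,0,0.4],[0,0,0.12,0,0.4],[0,0,0.12,0,0.4],[0,0,0.08,0,0.4],[0,0,0,0,0.4],[0,0,0,0,0.4]]' | tr '\n' ' ';python3 -m crank '[[0.08,-0.011,0,0,0.4],[0.1,-0.014,0,0,0.4],[0.1,-0.014,0,0,0.4],[0,0,0,0,0.4],[0,0,0,0,0.4],[0,0,0,0,0.4]]' | tr '\n' ' '
python3 -c "
from h import *
s=st();P=np.array(s['eef_pos'])+[0,0,4.5];edge_on(P,s['tcp_rot'][2])"
```

```text
clock: 58.58 eef_pos: [539.0, 26.9, 50.2] tcp_rot: [3.141, -0.0, 2.999] force: [-2.8, 1.4, 5.4] width: 0.574 grasp_force: 24.1 clock: 59.08 eef_pos: [547.9, 25.7, 31.7] tcp_rot: [-3.141, -0.004, 2.999] force: [-5.6, -0.4, 5.1] width: 0.578 grasp_force: 32.2 clock: 59.42 eef_pos: [552.1, 25.1, 26.8] tcp_rot: [-3.14, -0.009, 3.0] force: [-12.1, -0.5, 10.7] width: 0.571 grasp_force: 39.8 clock: 60.0 eef_pos: [545.5, 26.5, 107.5] tcp_rot: [3.142, 0.003, 2.999] force: [0.2, 0.2, -0.2] width: 0.572 grasp_force: 38.4 clock: 60.5 eef_pos: [599.2, 19.0, 104.9] tcp_rot: [3.142, -0.004, 2.999] force: [0.1, 0.6, 0.0] width: 0.578 grasp_force: 38.4 t 60.5 tcp [599.2  19.  104.9] yaw 171.8 F [0.1 0.6 0. ] w 49.1mm grip 38
px [255. 196.] hull rel P (along,height): [[-17, -18], [-10, -9], [-11, 51], [-16, 61], [-26, 67], [-36, 41], [-35, 28], [-22, -16]]
```

```bash
python3 -m crank '[[0.035,-0.005,-0.05,0,0.4],[0,0,-0.07,0,0.4],[0,0,-0.04,0,0.4],[0,0,0,0,0.4],[0,0,0,0,0.4],[0,0,0,0,0.4]]' | tr '\n' ' ';python3 -m crank '[[-0.02,0.003,0,0,0.4],[-0.02,0.003,0,0,0.4],[-0.02,0.003,0,0,0.4],[0,0,0,0,0.4]]' | tr '\n' ' ';python3 -m crank '[[-0.02,0.003,0,0,0.4],[-0.02,0.003,0,0,0.4],[0,0,0,0,0.4]]' | tr '\n' ' '
```

```text
clock: 61.05 eef_pos: [607.7, 17.9, 75.0] tcp_rot: [3.142, -0.0, 2.999] force: [0.1, 0.3, -0.4] width: 0.576 grasp_force: 38.4 clock: 61.38 eef_pos: [596.1, 19.6, 75.8] tcp_rot: [3.142, 0.002, 2.999] force: [1.0, 0.2, -1.6] width: 0.583 grasp_force: 38.2 clock: 61.63 eef_pos: [592.4, 20.1, 77.6] tcp_rot: [3.141, 0.014, 2.999] force: [8.8, -1.0, -1.3] width: 0.578 grasp_force: 37.7
```

```bash
python3 -m crank '[[-0.02,0.003,0.01,0,0.4],[-0.02,0.003,0.01,0,0.4],[0,0,0,0,0.4]]' | tr '\n' ' ';python3 -m crank '[[-0.02,0.003,0.015,0,0.4],[-0.02,0.003,0.015,0,0.4],[0,0,0,0,0.4]]' | tr '\n' ' ';python3 -m crank '[[-0.01,0.001,-0.01,0,0.4],[-0.02,0.003,-0.005,0,0.4],[0,0,0,0,0.4]]' | tr '\n' ' ';python3 -m crank '[[-0.02,0.003,-0.01,0,0.4],[-0.02,0.003,-0.01,0,0.4],[0,0,0,0,0.4]]' | tr '\n' ' '
python3 -c "
from h import *
s=st();P=np.array(s['eef_pos'])+[0,0,4.5];edge_on(P,s['tcp_rot'][2])"
```

```text
clock: 61.88 eef_pos: [583.4, 21.4, 81.2] tcp_rot: [3.142, 0.011, 2.999] force: [7.2, 0.2, -1.1] width: 0.575 grasp_force: 36.3 clock: 62.13 eef_pos: [574.7, 22.6, 86.8] tcp_rot: [-3.141, 0.009, 2.999] force: [5.9, -1.0, -1.8] width: 0.575 grasp_force: 34.9 clock: 62.38 eef_pos: [571.3, 23.0, 85.7] tcp_rot: [3.142, 0.016, 2.999] force: [8.2, -1.0, 1.8] width: 0.575 grasp_force: 34.1 clock: 62.63 eef_pos: [562.4, 24.3, 81.4] tcp_rot: [-3.142, 0.013, 2.999] force: [5.9, -1.4, 2.0] width: 0.573 grasp_force: 24.7 t 62.6 tcp [562.4  24.3  81.4] yaw 171.8 F [ 5.9 -1.4  2. ] w 48.7mm grip 25
px [271. 206.] hull rel P (along,height): [[14, -17], [14, -10], [-14, 33]]
```

```bash
python3 -m crank '[[-0.02,0.003,0,0,0.4],[-0.02,0.003,0,0,0.4],[0,0,0,0,0.4]]' | tr '\n' ' '; python3 -m crank '[[-0.02,0.003,0.04,0,0.4],[0,0,0.05,0,0.4],[-0.06,0.008,0,0,0.4],[-0.09,0.012,0,0,0.4],[-0.06,0.008,0,0,0.4],[0,0,0,0,0.4],[0,0,0,0,0.4]]' | tr '\n' ' '
python3 -c "
from h import *
s=st();P=np.array(s['eef_pos'])+[0,0,4.5];edge_on(P,s['tcp_rot'][2])"
```

```text
clock: 62.93 eef_pos: [549.0, 26.5, 78.1] tcp_rot: [-3.142, -0.001, 2.999] force: [1.4, 0.6, 0.3] width: 0.559 grasp_force: 18.4 clock: 63.52 eef_pos: [503.6, 32.7, 96.5] tcp_rot: [3.142, 0.0, 2.999] force: [0.9, -0.1, 0.7] width: 0.559 grasp_force: 38.6 t 63.5 tcp [503.6  32.7  96.5] yaw 171.8 F [ 0.9 -0.1  0.7] w 47.5mm grip 39
px [295. 206.] hull rel P (along,height): [[17, -19], [17, -8]]
```

```bash
python3 -m crank '[[0,0,-0.05,0,0.4],[0,0,-0.1,0,0.4],[0,0,-0.1,0,0.4],[0,0,-0.05,0,0.4],[0,0,-0.02,0,0.4],[0,0,0,0,0.4],[0,0,0,0,0.4]]' | tr '\n' ' '; python3 -m crank '[[0,0,-0.015,0,0.4],[0,0,-0.01,0,0.4],[0,0,0,0,0.4]]' | tr '\n' ' '; python3 -m crank '[[0,0,-0.015,0,0.4],[0,0,0,0,0.4]]' | tr '\n' ' '; python3 -m crank '[[0,0,-0.015,0,0.4],[0,0,0,0,0.4]]' | tr '\n' ' '
```

```text
clock: 64.15 eef_pos: [504.5, 32.5, 32.3] tcp_rot: [3.142, 0.0, 2.999] force: [-0.2, -0.1, 0.3] width: 0.553 grasp_force: 38.5 clock: 64.4 eef_pos: [504.2, 32.5, 27.4] tcp_rot: [3.142, 0.001, 2.999] force: [0.1, 0.3, -0.5] width: 0.556 grasp_force: 38.5 clock: 64.57 eef_pos: [503.8, 32.6, 23.9] tcp_rot: [3.142, -0.0, 2.999] force: [0.1, -0.8, 0.1] width: 0.557 grasp_force: 38.5 clock: 64.73 eef_pos: [504.3, 32.5, 21.3] tcp_rot: [-3.142, 0.001, 2.999] force: [0.4, 0.4, 1.7] width: 0.563 grasp_force: 38.6
```

Contact with the desk at about 21 mm; release there.

```bash
python3 -m crank '[[0,0,0,0,0.7],[0,0,0,0,1],[0,0,0,0,1],[0,0,0,0,1],[0,0,0,0,1],[0,0,0,0,1],[0,0,0,0,1],[0,0,0,0,1]]' | tail -1;  python3 -m crank '[[0,0,0.1,0,1],[0,-0.05,0.2,0,1],[0,-0.15,0.2,0,0.7],[0,-0.2,0.05,0,0.7],[0,-0.2,0,0,0.7],[0,-0.2,0,0,0.7],[0,-0.15,0,0,0.7],[0,0,0,0,0.7]]' | tr '\n' ' '; python3 -c "
from h import *
s=st();covers(20.6)
c=Cam('side');u=c.pix([470,35,15])[0].astype(int);cv2.imwrite('pics/c10.png',cv2.resize(c.im[u[1]-40:u[1]+40,u[0]-50:u[0]+50],None,fx=5,fy=5))"
```

```text
grasp_force: 0.0
clock: 66.07 eef_pos: [504.3, -157.5, 125.3] tcp_rot: [-3.139, 0.002, 2.994] force: [-0.1, -0.4, 0.0] width: 0.699 grasp_force: 0.0 t 66.1 tcp [ 504.3 -157.5  125.3] yaw 171.5 F [-0.1 -0.4  0. ] w 59.4mm grip 0
top [[474.9, 35.3, 66.4, 46.7, -8.6], [551.2, -142.8, 26.5, 23.7, 88.9], [554.1, 229.5, 37.8, 36.6, 17.5]]
side [[555.1, 234.7, 47.6, 38.6, -72.9], [477.1, 41.0, 66.6, 50.4, -9.2], [534.3, -210.9, 71.2, 50.6, 6.8], [560.2, -289.9, 51.1, 35.3, -82.4]]
```

View pics/c10.png

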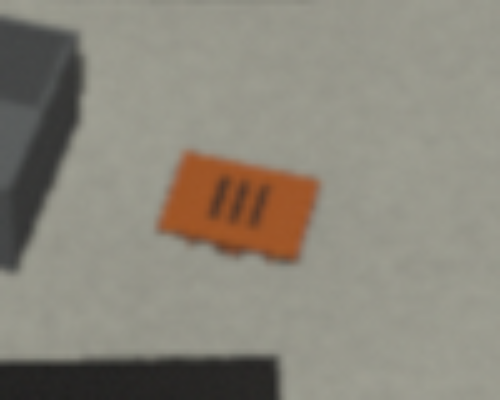

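```bash
python3 -m crank '[[-0.02,0.1,0,-0.004,0.7],[-0.03,0.2,0,0,0.7],[-0.03,0.2,0,0,0.7],[-0.03,0.2,0,0,0.7],[-0.02,0.12,0,0,0.7],[-0.007,0.09,-0.05,0,0.7],[0,0.036,-0.1,0,0.7],[0,0,-0.15,0,0.7]]' | tr '\n' ' ';  python3 -m crank '[[0,0,-0.12,0,0.7],[0,0,-0.07,0,0.7],[0,0,-0.04,0,0.7],[0,0,-0.015,0,0.7],[0,0,0,0,0.7],[0,0,0,0,0.7],[0,0,0,0,0.7],[0,0,0,0,0.7]]' | tr '\n' ' '
```

```text
clock: 66.88 eef_pos: [478.1, 39.9, 66.3] tcp_rot: [3.141, 0.007, 2.992] force: [0.4, -1.3, -0.6] width: 0.702 grasp_force: 0.0 clock: 67.55 eef_pos: [477.5, 36.7, 16.6] tcp_rot: [3.142, 0.002, 2.986] force: [0.6, 0.5, -0.1] width: 0.696 grasp_force: 0.0
```

```bash
python3 -m crank '[[-0.003,0,-0.016,0,0.7],[0,0,0,0,0.7],[0,0,0,0,0.7],[0,0,0,0,0.5],[0,0,0,0,0.4],[0,0,0,0,0.4],[0,0,0,0,0.4],[0,0,0,0,0.4]]' 40 | tr '\n' ' ';  python3 -m crank '[[0,0,0.05,0,0.4],[0,0,0.1,0,0.4],[0,0,0.15,0,0.4],[0,0,0.15,0,0.4],[0,0,0.1,0,0.4],[0.02,-0.06,0.05,0.01,0.4],[0.03,-0.12,0,0.01,0.4],[0.03,-0.15,0,0.01,0.4]]' | tr '\n' ' '; python3 -m crank '[[0.03,-0.16,0,0.01,0.4],[0.03,-0.16,0,0.01,0.4],[0.03,-0.16,0,0.01,0.4],[0.03,-0.16,0,0.01,0.4],[0.03,-0.16,0,0.01,0.4],[0.03,-0.16,0,0.004,0.4],[0.03,-0.16,0,0,0.4],[0.03,-0.12,0,0,0.4]]' | tr '\n' ' ';  python3 -m crank '[[0.008,-0.07,0,0,0.4],[0,-0.025,-0.02,0,0.4],[0,0,-0.03,0,0.4],[0,0,0,0,0.4],[0,0,0,0,0.4],[0,0,0,0,0.4],[0,0,0,0,0.4]]' | tr '\n' ' '
```

```text
clock: 68.22 eef_pos: [476.3, 36.6, 12.6] tcp_rot: [-3.142, 0.001, 2.986] force: [-0.5, -1.0, 3.5] width: 0.569 grasp_force: 41.6 clock: 68.88 eef_pos: [492.3, -28.9, 133.8] tcp_rot: [-3.142, 0.002, 3.085] force: [0.9, -0.5, -1.0] width: 0.562 grasp_force: 41.4 clock: 69.55 eef_pos: [539.6, -279.6, 132.3] tcp_rot: [-3.141, -0.0, -3.034] force: [0.4, 0.7, -0.3] width: 0.567 grasp_force: 41.4 clock: 70.13 eef_pos: [541.6, -295.1, 122.3] tcp_rot: [3.141, -0.0, -3.032] force: [0.2, -0.0, -0.8] width: 0.567 grasp_force: 41.4
```

```bash
python3 -m crank '[[0.005,-0.006,-0.06,0,0.4],[0,0,-0.06,0,0.4],[0,0,-0.03,0,0.4],[0,0,-0.02,0,0.4],[0,0,-0.015,0,0.4],[0,0,0,0,0.4],[0,0,0,0,0.4]]' | tr '\n' ' ';  python3 -m crank '[[0,0,-0.01,0,0.4],[0,0,-0.01,0,0.4],[0,0,0,0,0.4]]' | tr '\n' ' ';  python3 -m crank '[[0,0,-0.01,0,0.4],[0,0,-0.01,0,0.4],[0,0,0,0,0.4]]' | tr '\n' ' ';  python3 -m crank '[[0,0,-0.01,0,0.4],[0,0,-0.01,0,0.4],[0,0,0,0,0.4],[0,0,0,0,0.4]]' | tr '\n' ' '
```

```text
clock: 70.72 eef_pos: [542.4, -297.3, 84.9] tcp_rot: [3.141, -0.0, -3.033] force: [-0.5, -0.3, -0.1] width: 0.567 grasp_force: 41.4 clock: 70.97 eef_pos: [543.0, -297.3, 81.6] tcp_rot: [3.142, 0.001, -3.033] force: [-0.0, 1.1, 1.7] width: 0.567 grasp_force: 41.6 clock: 71.22 eef_pos: [542.8, -297.3, 77.3] tcp_rot: [3.141, 0.001, -3.033] force: [1.6, 0.8, 1.7] width: 0.567 grasp_force: 42.0 clock: 71.55 eef_pos: [542.4, -297.5, 73.0] tcp_rot: [-3.141, -0.0, -3.033] force: [-0.8, 0.6, 2.3] width: 0.571 grasp_force: 42.1
```

```bash
python3 -m crank '[[0,0.003,0.005,0,0.6],[0,0,0,0,0.7],[0,0,0,0,0.7],[0,0,0.05,0,0.7],[0,0,0.1,0,0.7],[0,0,0.06,0,0.4],[0,0,0,0,0],[0,0,0,0,0]]' | tr '\n' ' ';  python3 -m crank '[[0,0,0,0,0],[0,0,0,0,0],[0,0,0,0,0],[0,0,-0.06,0,0],[0,0,-0.04,0,0],[0,0,-0.03,0,0],[0,0,-0.02,0,0],[0,0,0,0,0]]' | tr '\n' ' '; python3 -m crank '[[0,0,-0.01,0,0],[0,0,0,0,0],[0,0,0,0,0]]' | tr '\n' ' ';  python3 -m crank '[[0,0,-0.01,0,0],[0,0,0,0,0]]' | tr '\n' ' ';  python3 -m crank '[[0,0,-0.01,0,0],[0,0,0,0,0]]' | tr '\n' ' '; python3 -m crank '[[0,0,-0.01,0,0],[0,0,0,0,0]]' | tr '\n' ' '
```

```text
clock: 72.22 eef_pos: [543.2, -297.5, 117.8] tcp_rot: [-3.139, 0.002, -3.033] force: [0.4, -1.1, 0.4] width: 0.281 grasp_force: 0.0 clock: 72.88 eef_pos: [541.5, -296.1, 84.0] tcp_rot: [3.139, -0.003, -3.033] force: [-0.3, 0.7, 0.9] width: 0.007 grasp_force: 0.0 clock: 73.13 eef_pos: [542.8, -297.0, 84.5] tcp_rot: [-3.141, 0.0, -3.033] force: [1.3, 0.3, 0.5] width: 0.002 grasp_force: 0.0 clock: 73.3 eef_pos: [542.5, -296.9, 82.2] tcp_rot: [-3.141, 0.0, -3.033] force: [-0.1, -0.3, -1.0] width: -0.0 grasp_force: 0.0 clock: 73.47 eef_pos: [542.9, -297.1, 81.1] tcp_rot: [-3.141, 0.001, -3.033] force: [-0.5, 0.1, 3.9] width: -0.002 grasp_force: 1.8 clock: 73.63 eef_pos: [543.0, -297.2, 81.0] tcp_rot: [-3.141, -0.0, -3.033] force: [-5.7, 2.6, 11.8] width: 0.001 grasp_force: 5.7
```

```bash
python3 -m crank '[[0,0,-0.01,0,0],[0,0,0,0,0],[0,0,0.06,0,0],[0,0,0.13,0,0],[0,0,0.15,0,0.3],[0,0.08,0.08,-0.02,0.7],[0,0.15,0,-0.03,0.7],[0,0.17,0,-0.03,0.7]]' 30 | tr '\n' ' ';  python3 -m crank '[[0,0.18,0,-0.03,0.7],[0,0.18,0,-0.03,0.7],[0,0.18,0,-0.03,0.7],[0,0.18,0,-0.03,0.7],[0.01,0.18,0,-0.03,0.7],[0.01,0.18,0,-0.03,0.7],[0.01,0.18,0,-0.03,0.7],[0.01,0.18,0,-0.03,0.7]]' | tr '\n' ' '; python3 -m crank '[[0.01,0.18,0,-0.03,0.7],[0.01,0.18,0,-0.03,0.7],[0,0.17,0,-0.03,0.7],[0,0.13,0,-0.027,0.7],[0,0.07,0,0,0.7],[0,0.03,0,0,0.7],[0,0,0,0,0.7],[0,0,0,0,0.7]]' | tr '\n' ' '; python3 -c "
from h import *
s=st();covers(22.6);covers(81)"
```

```text
clock: 74.3 eef_pos: [543.5, -217.9, 162.5] tcp_rot: [-3.14, 0.005, 2.992] force: [0.3, 1.4, -0.3] width: 0.564 grasp_force: 0.0 clock: 74.97 eef_pos: [550.3, 72.9, 160.3] tcp_rot: [3.141, 0.0, 2.24] force: [1.1, -0.9, 0.2] width: 0.699 grasp_force: 0.0 clock: 75.63 eef_pos: [554.6, 222.3, 160.0] tcp_rot: [-3.141, 0.001, 1.878] force: [-0.3, -0.4, -0.4] width: 0.702 grasp_force: 0.0 t 75.6 tcp [554.6 222.3 160. ] yaw 107.6 F [-0.3 -0.4 -0.4] w 59.7mm grip 0
top [[529.7, -158.5, 71.1, 51.1, 6.2], [539.1, -237.2, 70.7, 51.6, 7.0], [547.5, -315.9, 71.4, 51.6, 6.8]]
side [[554.6, 235.8, 47.9, 38.8, -72.5]]
top [[524.5, -149.1, 67.4, 48.5, 6.2], [533.4, -223.7, 67.0, 48.9, 7.0], [541.2, -298.2, 67.4, 48.9, 7.0]]
side [[546.4, 268.3, 44.1, 35.9, -72.2]]
```

```bash
python3 -m crank '[[0.006,0.043,-0.05,0,0.7],[0,0,-0.12,0,0.7],[0,0,-0.15,0,0.7],[0,0,-0.15,0,0.7],[0,0,-0.13,0,0.7],[0,0,-0.09,0,0.7],[0,0,-0.05,0,0.7],[0,0,-0.02,0,0.7]]' | tr '\n' ' ';  python3 -m crank '[[0,0,0,0,0.7],[0,0,0,0,0.7],[0,0,0,0,0.7],[0,0,-0.015,0,0.5],[0,0,0,0,0.3],[0,0,0,0,0.3],[0,0,0,0,0.3],[0,0,0,0,0.3]]' | tr '\n' ' '; python3 -m crank '[[0,0,0,0,0.3],[0,0,0.05,0,0.3],[0,0,0.1,0,0.3],[0,0,0.15,0,0.3],[0,0,0.15,0,0.3],[0,0,0.15,0,0.3],[0,0,0.05,0,0.3],[0,0,0,0,0.3]]' | tr '\n' ' '
```

```text
clock: 76.5 eef_pos: [554.2, 231.3, 5.5] tcp_rot: [-3.137, -0.0, 1.877] force: [-0.2, 0.1, 0.1] width: 0.697 grasp_force: 0.0 clock: 77.17 eef_pos: [556.4, 231.9, 6.1] tcp_rot: [3.14, 0.0, 1.877] force: [0.2, 0.2, 4.3] width: 0.413 grasp_force: 32.0 clock: 77.83 eef_pos: [557.8, 232.3, 139.2] tcp_rot: [3.134, 0.001, 1.878] force: [0.7, 0.5, 0.2] width: 0.413 grasp_force: 31.6
```

```bash
python3 -m crank '[[0.03,-0.08,0,0,0.3],[0.04,-0.15,0,0,0.3],[0.05,-0.18,0,0,0.3],[0.05,-0.18,0,0,0.3],[0.05,-0.18,0,0,0.3],[0.05,-0.16,0,0,0.3],[0.03,-0.1,0,0,0.3],[0.01,-0.05,0,0,0.3]]' | tr '\n' ' ';  python3 -m crank '[[0,0,0,0,0.3],[0,0,0,0,0.3],[0,0,-0.1,0,0.3],[0,0,-0.15,0,0.3],[0,0,-0.1,0,0.3],[0,0,-0.05,0,0.3],[0,0,0,0,0.3],[0,0,0,0,0.3]]' | tr '\n' ' '; python3 -m crank '[[0,0,0,0,0.5],[0,0,0,0,0.6],[0,0,0,0,0.6],[0,0,0,0,0.6],[0,0,0.1,0,0.6],[0,0,0.2,0,0.6],[0,0,0.2,0,0.6],[0,0,0.1,0,0.6]]' | tr '\n' ' '
python3 -m crank '[[-0.05,-0.1,0,0,0.6],[-0.05,-0.18,0,0,0.6],[-0.05,-0.18,0,0,0.6],[-0.05,-0.18,0,0,0.6],[-0.05,-0.1,0,0,0.6],[0,0,0,0,0.6],[0,0,0,0,0.6],[0,0,0,0,0.6]]' | tr '\n' ' '
python3 -c "
from h import *
s=st();covers(14);covers(81)
a=Cam('side','end_s').im;b=Cam('top','end_t').im
cv2.imwrite('pics/end.png',np.vstack([a[90:390,130:530],b[90:390,120:520]]))"
```

```text
clock: 78.5 eef_pos: [616.9, 13.0, 132.5] tcp_rot: [-3.138, -0.001, 1.874] force: [-0.2, 0.3, -0.8] width: 0.418 grasp_force: 31.6 clock: 79.17 eef_pos: [617.3, 17.0, 55.0] tcp_rot: [-3.141, -0.001, 1.879] force: [-0.0, -0.7, 0.4] width: 0.409 grasp_force: 31.6 clock: 79.83 eef_pos: [620.1, 15.4, 181.4] tcp_rot: [3.134, 0.004, 1.877] force: [0.8, 0.1, 1.6] width: 0.601 grasp_force: 0.0 clock: 80.5 eef_pos: [568.0, -131.9, 175.6] tcp_rot: [3.141, 0.0, 1.877] force: [0.0, -0.0, -0.0] width: 0.598 grasp_force: 0.0 t 80.5 tcp [ 568.  -131.9  175.6] yaw 107.5 F [ 0. -0. -0.] w 50.8mm grip 0
top [[548.6, -318.3, 72.4, 50.4, 6.0], [625.0, 21.6, 37.2, 35.9, 17.0]]
side [[630.4, 14.7, 38.0, 37.3, 10.2], [535.0, -218.2, 71.8, 51.0, 6.8], [543.3, -299.9, 72.3, 51.1, 6.8], [537.0, -383.4, 45.5, 37.7, -83.4]]
top [[541.6, -297.9, 68.3, 47.6, 5.9], [613.5, 21.6, 35.0, 33.8, 17.0]]
side [[614.7, 69.8, 34.9, 34.2, 10.2], [527.1, -144.0, 65.9, 46.8, 6.8], [534.7, -219.0, 66.4, 46.9, 6.8], [528.9, -295.6, 41.7, 34.6, -83.4]]
```

View pics/end.png

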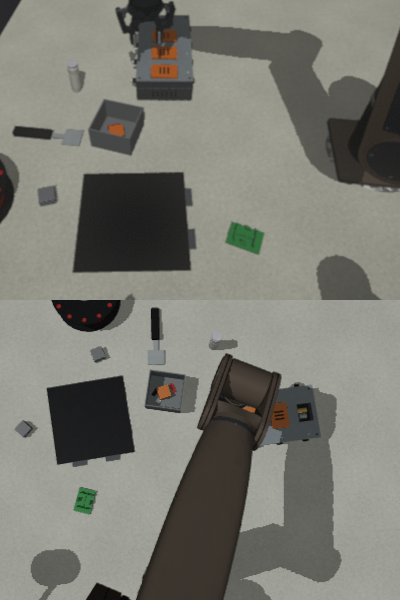

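```bash
python3 -m crank '[[0,0,0.1,0,0.6],[0,0,0,0,0.6],[0,0,0,0,0.6]]' | tail -1; python3 -c "
from bench import workorder
print(workorder.job_done())"
```

```text
grasp_force: 0.0
the job is handed in; nothing more can be done
None
```

The job is handed in, verdict not shown: all three covers present were turned over and pressed home flush in feeder openings, the purge tower is in the scrap bin, and the glue stick and scraper look untouched in the last pictures.

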